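Sweep the stripped spray-gun parts into the cleaning well and shut its cover

TASK

The parts of a stripped spray gun (an air cap and two fluid nozzles) lie on the drain board of the cleaning station. With the fingertips only, push the sliding cover of the well fully open, sweep all three parts along the board so that they drop into the well, then push the cover fully shut over them. Do not pick up or lift the parts, and leave the spanner, the brush and the gun cup where they are.

Things in the scene. Friction and masses are not known exactly. Their poses are not given: they have to be found in the camera images.
- station: Fixed grey sheet-metal cleaning station for spray-gun parts, 170 mm (own x) by 365 mm (own y): along own y a steel drain board (+y part), a basket well, a deck (-y part). Origin: centre of its underside on the bench, own z up. A small brass drain cock juts 30 mm from its -x side.
- board_middle (a point): Middle of the drain board, on its flat top, 70 mm above the bench, at station x = 0, y = +88 mm. Board: station x = -76 to +76 mm, y = +5 mm (open edge to the well, no rim) to +172 mm; its other three sides have a rim 12 mm high. Axes as the station's.
- well_middle (a point): Middle of the well's mouth, 70 mm above the bench, at station x = 0, y = -35 mm. Well: open pit, station x = -75 to +75 mm, y = -75 to +5 mm, its floor 54 mm below this point. The sliding cover lies over it when shut. Beyond it (y = -75 to -175 mm) is the deck, where the cover goes. Axes as the station's.
- cover (a joint): Opening of the well's sliding cover in m: 0 = fully shut at its stop, 0.082 = fully open at its stop. Opens towards station -y; takes about 3 N; stays where left. Aluminium sheet 148 mm (x) by 90 mm (y), its top 75 mm above the bench, with a turned-up edge to 81 mm at its +y end.
- cover_handle (a point): Centre of the cover's handle: an upright strip across the cover, 90 mm long along station x, 8 mm thick along y (12 mm bead on top), from the sheet up to 105 mm above the bench; this point is 89 mm up. At station y = -35 mm shut, -117 mm open. Push either broad face; the sheet is free about 40 mm on each side.
- air_cap_center (a point): Centre of the spray gun air cap: a short knurled brass ring with a light metal face and two horns, 30 mm across, 24 mm high (only its lower 12 mm are solid to the touch), about 40 g, standing on the drain board.
- nozzle_a_center (a point): Centre of one of two alike brass fluid nozzles: a hexagon foot 16 mm across and a tapering tip, 26 mm high, 20 g, standing upright on the drain board; it falls over and may roll when pushed.
- nozzle_b_center (a point): Centre of the other brass fluid nozzle, 16 mm across and 26 mm high, like the first.
- spanner: Flat steel gun spanner, 176 mm long and 28 mm wide, lying on the bench at the robot's side of the station. Origin at the centre of its underside. To be left alone.
- brush: Flat paint brush, 245 mm long and 41 mm wide, lying on the bench behind the station. Origin at the centre of its underside. To be left alone.
- gun_cup: Closed white spray-gun cup, 101 mm across and 144 mm tall, standing on the bench beyond the deck end of the station. Origin at the centre of its underside. To be left alone.
Mind the look-alikes: they are no part of the job. Of the things like the part that bears air_cap_center, leave any that is black or red; of the rest the smaller one is meant.

How it is judged:
By the outcome, as a careful person would: the job done as asked, in the order asked, and still so for the second after the job is handed in, with the robot touching nothing.
It also fails if it takes over 54 s, if anything falls off the work surface, if the arm or the gripper's body presses on something with over 40 N, if the wrist force passes 120 N, or if a joint passes its speed limit or range.

ROBOT

A 6-joint arm with a two-finger parallel gripper is mounted at the origin on a cart in front of the work surface, level with it; the furniture and walls round the work are solid. World frame = base frame: x ahead of the robot, y to its left, z up, the work surface at z = 0. Lengths are in m, angles in rad, forces in N, time in s.
With the tool pointing down it reaches from about 0.275 to 0.725 m from the base axis. Payload 15.9 kg.
Tool frame: the origin (TCP) lies between the finger pads; the fingertips stand 22 mm ahead of it and the grasp point (between the pads) lies 3 mm ahead of it (env.tip_extent is the distance from the TCP to the fingertips, in m); x points along the fingers, y is the direction in which the jaws open and shut, and the axes are right-handed (so a half turn about x gives the same grasp; the last joint's range is limited). The gripper opens to 85 mm and grips with 20 to 120 N. Pads are 22 mm wide; open, the fingers measure 114 mm over their backs; the gripper's body (76 mm by 85 mm) begins 54 mm behind the grasp point. The pads swing forward as they close: fully open they stand 13 mm farther back than shut.
Start: joints at [1.121, 0.213, -0.034, 1.323, 0, 1.571], TCP at [0.217, 0.45, 0.225] pointing down, gripper open.
Joint ranges: [-2.98, 2.98], [-0.74, 1.72], [-1.14, 1.35], [-2.1, 2.04], [-1.57, 1.44], [-3.14, 3.14]. Speed limits (rad/s): [1.89, 1.89, 2.39, 2.57, 3.14, 3.14].

INTERFACE

Orientations are given as a unit quaternion [w, x, y, z].
In Python, from bench import get_state, cams, env gives the robot as it stands. The module is installed in compiled form; this text tells all that it offers.
- The arm moves only by the shell command python3 -m inch 'ROWS' [OPENING] [FORCE]. ROWS is JSON, a list of rows, each an object with "linear": the shift along the tool's x, y, z in mm, a list of three; "twist": the turn, a rotation vector about the tool's x, y, z in degrees, a list of three. In form: [{"linear": [tx, ty, tz], "twist": [ax, ay, az]}, ...]. A call has exactly 10 rows; each row shifts and turns the pose as measured when the row begins, along the tool's axes as they then stand; what a row does not reach is not made up. A row lasts 1/12 s, in which the tool goes at most 41.7 mm and 7.16 degrees, less where a joint would pass 70% of its speed; a pose out of reach is approached as far as the arm can. A call with a gripper value outside its range is refused whole. OPENING is the opening in per cent of the stroke, from 0 (shut) to 100 (fully open), set as the call begins (- or left out, the last holds). The fingers move at their own pace and stop on an object; FORCE is the grip in N (left out, the last holds). Time passes only in rows, so rows that do not move let the fingers close, or fill a call up. It gives the time, the measured TCP pose, the force and the opening at its end, in the units of the state.
- get_state(): the state, without advancing time (a new reading comes with each control period).
- cams.read_camera(name): name is "scene" or "side" or "wrist"; returns a dict with "frame" (480x640x3 uint8, red, green, blue), "fx", "fy", "cx", "cy" (pixels), "rvec" (rotation vector, rad) and "tvec" (3), from world to camera coordinates, as OpenCV has them. Camera axes: x right, y down, z forward; pixel columns grow to the right and rows downward; lengths in m; the calibration is good to about 2 mm. A picture is of the moment at which its call begins. There is no depth.
- env.job_done(): hands the job in, once; it reports no verdict.
The state is a dict: "t": time; "joint_positions": joint angles; "joint_vel": joint speeds; "effort": joint torques, N m; "tool_pos": TCP position; "eef_rot": TCP orientation; "contact_force": force on the tool from outside, world axes, zero at the start; "ft_torque": the same for the moment, N m; "finger_gap": finger opening in m.
Only numpy, scipy, OpenCV 4.12 (cv2) and the standard library are available. Lean on these libraries where they do the work, as an engineer would, in place of code of your own. Each camera call takes 0.05 s, during which the arm holds its last target.

## Working session

There is one attempt and no reset: what is moved stays moved. The work goes in short steps, Python scripts to look and compute and a shell command to move; the robot and the scene stay as the last step left them, time stands still between calls to the robot, and variables do not carry over. Pictures are saved under pics/ and viewed, and the job is handed in when it is done.

```bash
mkdir -p pics; cat > h.py <<'E'
import numpy as np, cv2
from bench import get_state, cams, env
def snap(n,f):
    d=cams.read_camera(n); cv2.imwrite('pics/'+f+'.png',d['frame'][:,:,::-1])
    np.savez('pics/'+f+'.npz',**{k:np.array(v) for k,v in d.items()}); return d
def load(f): return np.load('pics/'+f+'.npz')
def K(d): return np.array([[d['fx'],0,d['cx']],[0,d['fy'],d['cy']],[0,0,1]],float)
def ray(d,u,v,z):
    R=cv2.Rodrigues(np.array(d['rvec'],float))[0]; t=np.array(d['tvec'],float).ravel()
    c=-R.T@t; r=R.T@np.linalg.inv(K(d))@np.array([u,v,1.]); return c+r*(z-c[2])/r[2]
def proj(d,P):
    return cv2.projectPoints(np.array(P,float).reshape(-1,3),np.array(d['rvec'],float),np.array(d['tvec'],float),K(d),None)[0].reshape(-1,2)
def crop(f,x0,y0,w,h,s,o):
    im=cv2.imread('pics/'+f+'.png')[y0:y0+h,x0:x0+w]; cv2.imwrite('pics/'+o+'.png',cv2.resize(im,None,fx=s,fy=s,interpolation=cv2.INTER_CUBIC))
E
python3 - <<'E'
from h import *
for n in ['scene','side','wrist']:
    d=snap(n,n+'0')
print(get_state(),env.tip_extent)
E
```

```text
{'t': 0.15, 'joint_positions': array([ 1.12099949e+00,  2.13260142e-01, -3.49030383e-02,  1.32347428e+00,
       -3.17849602e-05,  1.57080340e+00]), 'joint_vel': array([-1.58132268e-03, -1.34561708e-03,  1.99983156e-03,  6.49772586e-04,
       -6.74194107e-05,  3.37790741e-04]), 'effort': array([-7.41783970e-04, -6.86404681e+01,  4.87249625e+01,  1.30510598e-02,
        3.37059669e-05,  7.92277092e-06]), 'tool_pos': array([0.21728839, 0.45003104, 0.22452606]), 'eef_rot': array([ 0.68924356,  0.15740002,  0.68935429, -0.15798482]), 'contact_force': array([-0.30176459,  1.71022836,  0.38806216]), 'ft_torque': array([-0.00100782, -0.01311987,  0.00272264]), 'finger_gap': 0.08524815501056354} 0.022
```

View pics/scene0.png

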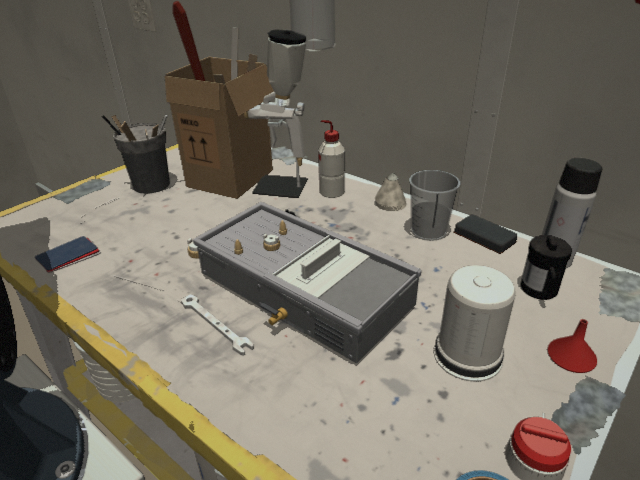

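View pics/side0.png

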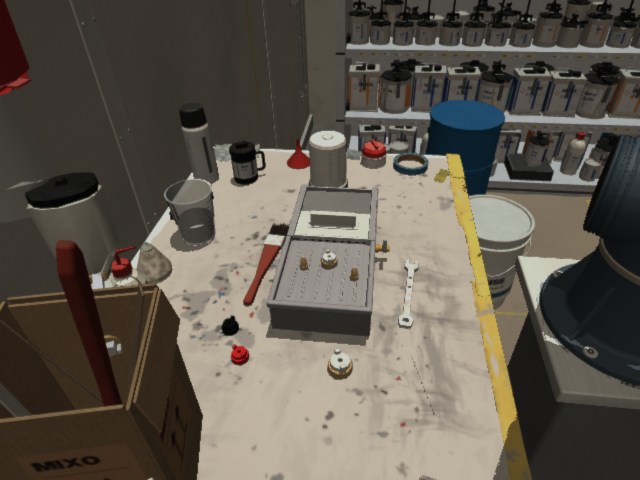

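View pics/wrist0.png

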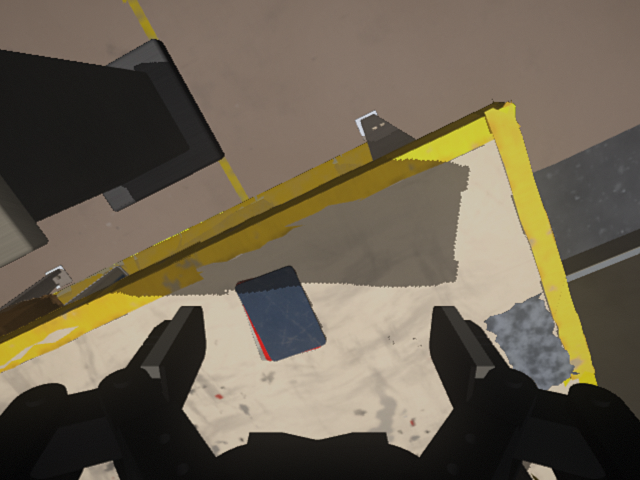

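```bash
python3 - <<'E'
from h import *
crop('scene0',180,195,250,170,3.2,'c1')
crop('side0',225,170,200,210,2.8,'c2')
E
```

```text
(no output)
```

View pics/c1.png

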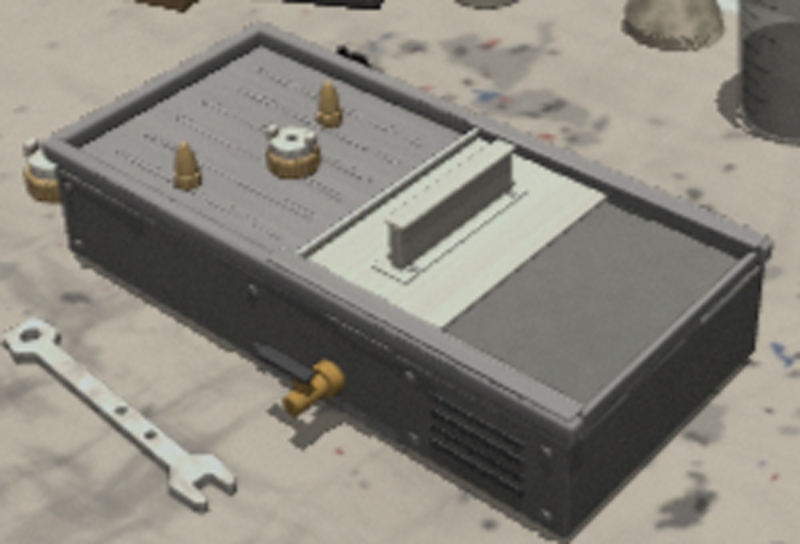

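View pics/c2.png

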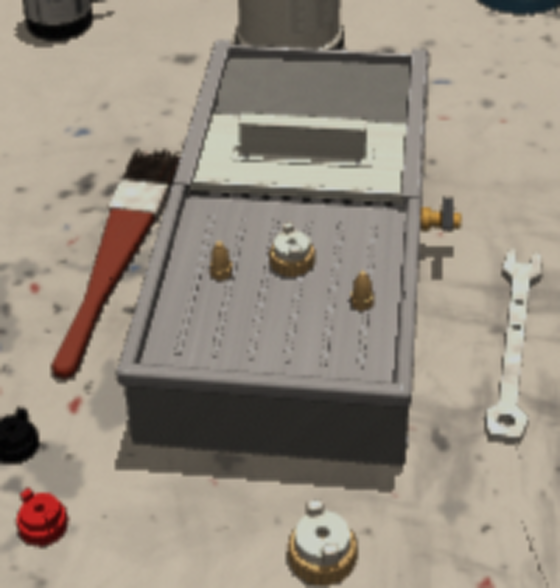

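```bash
python3 - <<'E'
from h import *
from scipy.optimize import least_squares
a=load('scene0');b=load('side0')
pa=np.array([[45,147],[262,27],[770,243],[578,425]])/3.2+[180,195]
pb=np.array([[122,372],[410,387],[217,45],[427,50]])/2.8+[225,170]
# station local outer corners z=.082
La=np.array([[-85,182.5],[85,182.5],[85,-182.5],[-85,-182.5]])/1e3
Lb=np.array([[85,182.5],[-85,182.5],[85,-182.5],[-85,-182.5]])/1e3
for p in pa: print('scene',ray(a,*p,.082).round(4))
for p in pb: print('side',ray(b,*p,.082).round(4))
def W(p,L,z):
    c,s=np.cos(p[2]),np.sin(p[2]); L=np.atleast_2d(L)
    return np.c_[p[0]+c*L[:,0]-s*L[:,1],p[1]+s*L[:,0]+c*L[:,1],np.full(len(L),z)]
f=lambda p:np.r_[(proj(a,W(p,La,.082))-pa).ravel(),(proj(b,W(p,Lb,.082))-pb).ravel()]
r=least_squares(f,[.5,.1,0]); print(r.x,r.fun.round(1))
p=r.x
def L(P):
    d=P[:2]-p[:2];c,s=np.cos(p[2]),np.sin(p[2]);return np.array([c*d[0]+s*d[1],-s*d[0]+c*d[1]]).round(4)
A=lambda u,v:np.array([u,v])/3.2+[180,195]
B=lambda u,v:np.array([u,v])/2.8+[225,170]
for n,q,w in [('cap',A(293,165),B(292,262)),('nozNear',A(187,182),B(361,303)),('nozFar',A(329,118),B(220,273))]:
    z=.076
    print(n,L(ray(a,*q,z)),L(ray(b,*w,z)))
print('handle top', [L(ray(a,*A(*q),.105)) for q in [(390,222),(510,148)]],[L(ray(b,*B(*q),.105)) for q in [(240,123),(366,127)]])
print('spanner',[ray(a,*A(*q),.004).round(3) for q in [(10,335),(215,495)]], 'cock',ray(a,*A(295,400),.04))
print('cup',ray(a,470,340,0),'brush',[ray(b,*B(*q),.01).round(3) for q in [(60,365),(160,155)]])
E
```

```text
scene [0.4398 0.089  0.082 ]
scene [0.6063 0.089  0.082 ]
scene [ 0.609  -0.2657  0.082 ]
scene [ 0.4458 -0.2668  0.082 ]
side [0.6091 0.1014 0.082 ]
side [0.443 0.096 0.082]
side [ 0.61   -0.2527  0.082 ]
side [ 0.4439 -0.26    0.082 ]
[ 0.52750728 -0.08449348  0.00576492] [-2.3 -2.1 -1.5 -2.5  1.9 -1.2 -0.5  1.1 -1.  -1.4  0.9  0.8 -0.6 -3.4
  0.3 -1.8]
cap [-0.0099  0.0604] [-0.0046  0.0752]
nozNear [-0.0563  0.0943] [-0.0511  0.1088]
nozFar [0.0364 0.0769] [0.04   0.0898]
handle top [array([-0.0449, -0.0419]), array([ 0.0412, -0.0489])] [array([ 0.0432, -0.0335]), array([-0.0446, -0.0363])]
spanner [array([0.378, 0.061, 0.004]), array([ 0.366, -0.112,  0.004])] cock [ 0.41130739 -0.12553435  0.04      ]
cup [ 0.60015263 -0.36735063  0.        ] brush [array([0.673, 0.034, 0.01 ]), array([ 0.651, -0.199,  0.01 ])]
```

```bash
python3 - <<'E'
from h import *
from scipy.optimize import least_squares
a=load('scene0');b=load('side0')
for d in (a,b):
    R=cv2.Rodrigues(d['rvec'])[0]; print('cam',(-R.T@d['tvec'].ravel()).round(3),d['fx'],d['cx'],d['cy'])
pa=np.array([[45,147],[262,27],[770,243],[578,425]])/3.2+[180,195]
pb=np.array([[122,372],[410,387],[217,45],[427,50]])/2.8+[225,170]
La=np.array([[-85,182.5],[85,182.5],[85,-182.5],[-85,-182.5]])/1e3
Lb=np.array([[85,182.5],[-85,182.5],[85,-182.5],[-85,-182.5]])/1e3
def W(p,L,z):
    c,s=np.cos(p[2]),np.sin(p[2]); L=np.atleast_2d(L)
    return np.c_[p[0]+c*L[:,0]-s*L[:,1],p[1]+s*L[:,0]+c*L[:,1],np.full(len(L),z)]
f=lambda p:np.r_[(proj(a,W(p,La,p[3]))-pa).ravel(),(proj(b,W(p,Lb,p[3]))-pb).ravel()]
r=least_squares(f,[.5,.1,0,.08]); print(r.x.round(4),r.fun.round(1))
r=least_squares(lambda p:f(np.r_[p,.08])[:8],[.5,.1,0]);print('scene',r.x.round(4),r.fun.round(1))
r=least_squares(lambda p:f(np.r_[p,.08])[8:],[.5,.1,0]);print('side',r.x.round(4),r.fun.round(1))
# overlay
p=[.5275,-.0845,.0058]
for n,d in (('scene0',a),('side0',b)):
    im=cv2.imread(f'pics/{n}.png')
    for z in (0,.082):
        q=proj(d,W(p,La,z)); cv2.polylines(im,[np.round(q*8).astype(int)],True,(0,255,0),1,cv2.LINE_AA,3)
    cv2.imwrite(f'pics/o_{n}.png',im)
crop('o_scene0',180,195,250,170,3.2,'c3'); crop('o_side0',225,170,200,210,2.8,'c4')
E
```

```text
cam [ 0.025 -0.559  0.574] 504.78368724242983 323.7710280781252 238.697038588568
cam [0.447 0.593 0.623] 452.97814517190375 323.55482586020645 235.40444658087895
[ 0.5285 -0.0845  0.0074  0.0786] [-1.6 -0.7 -1.2 -1.2  2.1  0.1  0.   2.4 -1.3  0.   0.4  2.1 -1.1 -2.1
 -0.4 -0.6]
scene [ 0.529  -0.0843  0.0051] [-1.5 -1.6 -0.9 -2.   2.2 -0.6 -0.1  1.6]
side [ 0.5274 -0.0841  0.007 ] [-0.8 -0.3  1.1  1.8 -0.6 -2.5  0.2 -1. ]
```

View pics/c3.png

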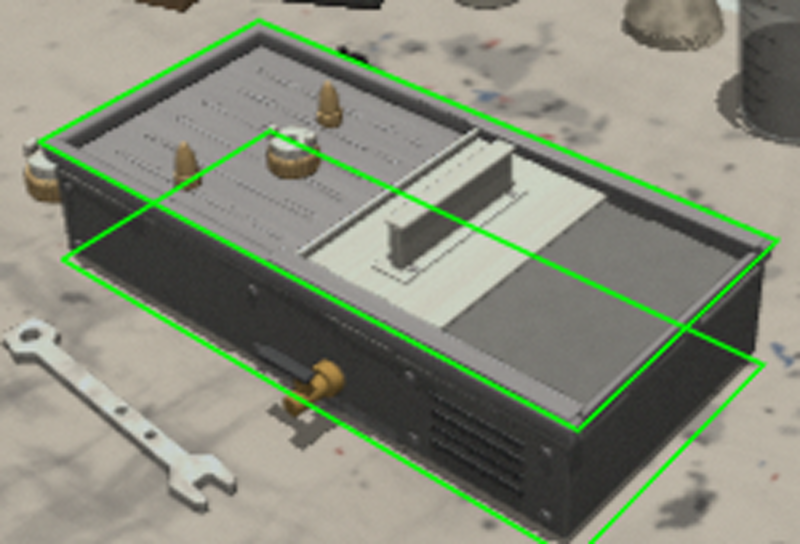

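View pics/c4.png

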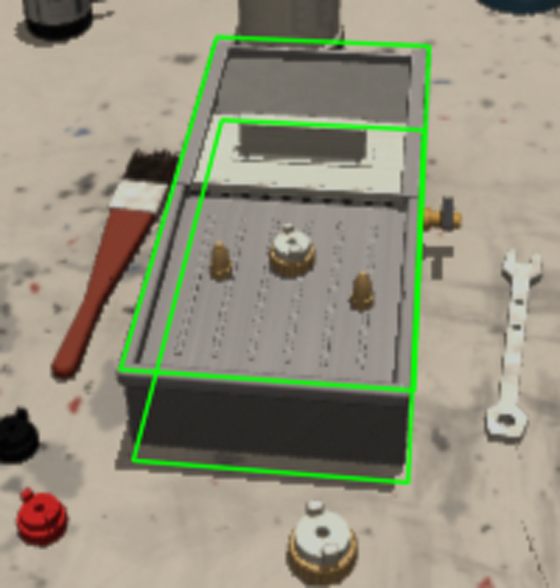

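```bash
cat >> h.py <<'E'
from scipy.spatial.transform import Rotation as Ro
ST=np.array([.528,-.0845,.006])
def tool():
    s=get_state(); w,x,y,z=s['eef_rot']; return s,Ro.from_quat([x,y,z,w])
def st2w(x,y,z):
    c,s_=np.cos(ST[2]),np.sin(ST[2]); return np.array([ST[0]+c*x-s_*y,ST[1]+s_*x+c*y,z])
def w2st(P):
    c,s_=np.cos(ST[2]),np.sin(ST[2]); d=np.array(P)[:2]-ST[:2]; return np.array([c*d[0]+s_*d[1],-s_*d[0]+c*d[1]])
def goal(x,y,ztip,sgn=1):
    """TCP goal in station x,y with tip height; tool x down, tool y along +-station x"""
    s,R=tool(); P=st2w(x,y,ztip+.022)
    c,q=np.cos(ST[2]),np.sin(ST[2]); ex=np.array([0,0,-1.]); ey=sgn*np.array([c,q,0]); 
    T=Ro.from_matrix(np.c_[ex,ey,np.cross(ex,ey)])
    print('t',round(s['t'],2),'st',(w2st(s['tool_pos'])*1e3).round(1),'tipz',round(s['tool_pos'][2]*1e3-22,1),'F',s['contact_force'].round(1),'gap',round(s['finger_gap'],4))
    print('lin mm',(R.inv().apply(P-s['tool_pos'])*1e3).round(1),'twist deg',np.degrees((R.inv()*T).as_rotvec()).round(1))
E
python3 - <<'E'
from h import *
s,R=tool(); print(R.as_matrix().round(3))
goal(0,.088,.2,1);goal(0,.088,.2,-1)
E
```

```text
[[-0.     0.435  0.901]
 [-0.001  0.901 -0.435]
 [-1.    -0.001  0.   ]]
t 0.15 st [-307.5  536.4] tipz 202.5 F [-0.3  1.7  0.4] gap 0.0852
lin mm [   2.8 -267.3  473.5] twist deg [63.9  0.   0. ]
t 0.15 st [-307.5  536.4] tipz 202.5 F [-0.3  1.7  0.4] gap 0.0852
lin mm [   2.8 -267.3  473.5] twist deg [-116.1   -0.     0. ]
```

```bash
python3 -m inch '[{"linear":[0,0,0],"twist":[7.1,0,0]},{"linear":[0,0,0],"twist":[7.1,0,0]},{"linear":[0,0,0],"twist":[7.1,0,0]},{"linear":[0,0,0],"twist":[7.1,0,0]},{"linear":[0,0,0],"twist":[7.1,0,0]},{"linear":[0,0,0],"twist":[7.1,0,0]},{"linear":[0,0,0],"twist":[7.1,0,0]},{"linear":[0,0,0],"twist":[7.1,0,0]},{"linear":[0,0,0],"twist":[7.1,0,0]},{"linear":[0,10,20],"twist":[0,0,0]}]' 9 20; python3 -c "
from h import *
goal(0,.088,.2)"
```

```text
t: 0.98
tool_pos: [0.2257, 0.4303, 0.222]
eef_rot: [-0.497, -0.501, -0.496, 0.505]
contact_force: [0.6, 1.0, -0.2]
finger_gap: 0.008
t 0.98 st [-299.2  516.6] tipz 200.0 F [ 0.6  1.  -0.2] gap 0.008
lin mm [  1.1 307.5 422.7] twist deg [-1.1  0.3  0.2]
```

```bash
python3 -m inch '[{"linear":[0,23,33],"twist":[-1,0,0]},{"linear":[0,23,33],"twist":[0,0,0]},{"linear":[0,23,33],"twist":[0,0,0]},{"linear":[0,23,33],"twist":[0,0,0]},{"linear":[0,23,33],"twist":[0,0,0]},{"linear":[0,23,33],"twist":[0,0,0]},{"linear":[0,23,33],"twist":[0,0,0]},{"linear":[0,23,33],"twist":[0,0,0]},{"linear":[0,23,33],"twist":[0,0,0]},{"linear":[0,23,33],"twist":[0,0,0]}]'; python3 -c "
from h import *
goal(0,.03,.2)"
```

```text
t: 1.82
tool_pos: [0.4599, 0.0897, 0.2214]
eef_rot: [0.503, 0.494, 0.503, -0.499]
contact_force: [0.2, 0.9, 0.6]
finger_gap: 0.0082
t 1.82 st [-67.1 174.6] tipz 199.4 F [0.2 0.9 0.6] gap 0.0082
lin mm [-1.00e-01  6.61e+01  1.45e+02] twist deg [0.4 0.3 0.3]
```

```bash
python3 -m inch '[{"linear":[0,13,22],"twist":[0,0,0]},{"linear":[0,13,22],"twist":[0,0,0]},{"linear":[0,13,22],"twist":[0,0,0]},{"linear":[0,13,22],"twist":[0,0,0]},{"linear":[0,14,22],"twist":[0,0,0]},{"linear":[0,0,15],"twist":[0,0,0]},{"linear":[0,0,10],"twist":[0,0,0]},{"linear":[0,0,8],"twist":[0,0,0]},{"linear":[0,0,0],"twist":[0,0,0]},{"linear":[0,0,0],"twist":[0,0,0]}]'; python3 -c "
from h import *
goal(0,.02,.2)
d=snap('wrist','w1'); R=cv2.Rodrigues(d['rvec'])[0];print((-R.T@np.array(d['tvec'])).round(3),R.round(2))"
```

```text
t: 2.65
tool_pos: [0.5315, -0.0679, 0.219]
eef_rot: [-0.5, -0.495, -0.501, 0.503]
contact_force: [0.3, 0.2, 0.2]
finger_gap: 0.0076
t 2.65 st [ 3.6 16.6] tipz 197.0 F [0.3 0.2 0.2] gap 0.0076
lin mm [-3.  -3.6 -3.4] twist deg [-0.1  0.3  0.5]
[0.532 0.013 0.368] [[ 1.    0.   -0.01]
 [ 0.01 -0.95  0.32]
 [-0.01 -0.32 -0.95]]
```

View pics/w1.png

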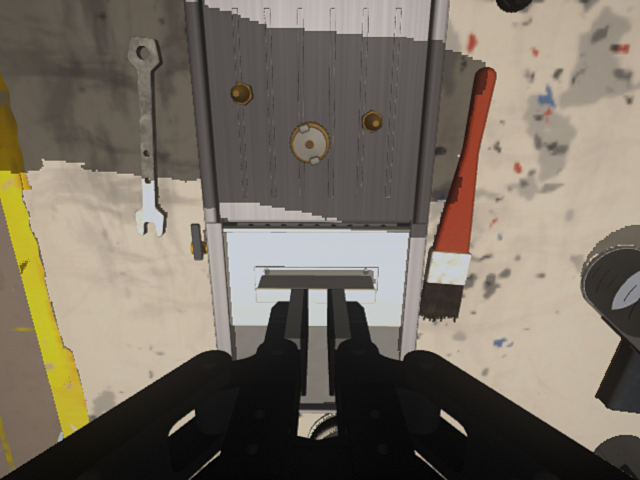

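```bash
python3 -c "
from h import *
d=load('w1')
for n,q,z in [('cap',(310,145),.08),('nA',(241,95),.078),('nB',(372,122),.078),('hL',(258,282),.105),('hR',(374,282),.105),('edgeL',(222,227),.081),('edgeR',(411,230),.081),('rimL out',(205,200),.082),('rimR out',(430,200),.082),('rimLin',(215,200),.082),('rimRin',(419,200),.082)]: print(n,(w2st(ray(d,*q,z))*1e3).round(1))"
```

```text
cap [-3.4 64.8]
nA [-51.5  99.1]
nB [40.8 80.7]
hL [-42.1 -32.2]
hR [ 43.8 -32. ]
edgeL [-71.8   2.8]
edgeR [73.8  0.5]
rimL out [-82.6  24.5]
rimR out [86.  24.5]
rimLin [-75.1  24.5]
rimRin [77.8 24.5]
```

```bash
sed -i 's/ST=np.array(.*/ST=np.array([.5295,-.0845,.006])/' h.py; python3 -m inch '[{"linear":[10,0,8],"twist":[0,0,0]},{"linear":[20,0,8],"twist":[0,0,0]},{"linear":[20,0,6],"twist":[0,0,0]},{"linear":[20,-2,0],"twist":[0,0,0.5]},{"linear":[20,0,0],"twist":[0,0,0]},{"linear":[10,0,0],"twist":[0,0,0]},{"linear":[8,0,0],"twist":[0,0,0]},{"linear":[4,0,0],"twist":[0,0,0]},{"linear":[0,0,0],"twist":[0,0,0]},{"linear":[0,0,0],"twist":[0,0,0]}]'; python3 -c "
from h import *
goal(0,-.005,.087)
snap('scene','s2');crop('s2',180,150,250,200,3,'s2c')"
```

```text
t: 3.53
tool_pos: [0.5276, -0.0878, 0.0995]
eef_rot: [0.505, 0.496, 0.501, -0.498]
contact_force: [0.8, -0.3, 0.8]
finger_gap: 0.0077
t 3.53 st [-1.9 -3.3] tipz 77.5 F [ 0.8 -0.3  0.8] gap 0.0077
lin mm [-9.5  1.9  1.8] twist deg [ 0.4  0.3 -0.2]
```

View pics/s2c.png

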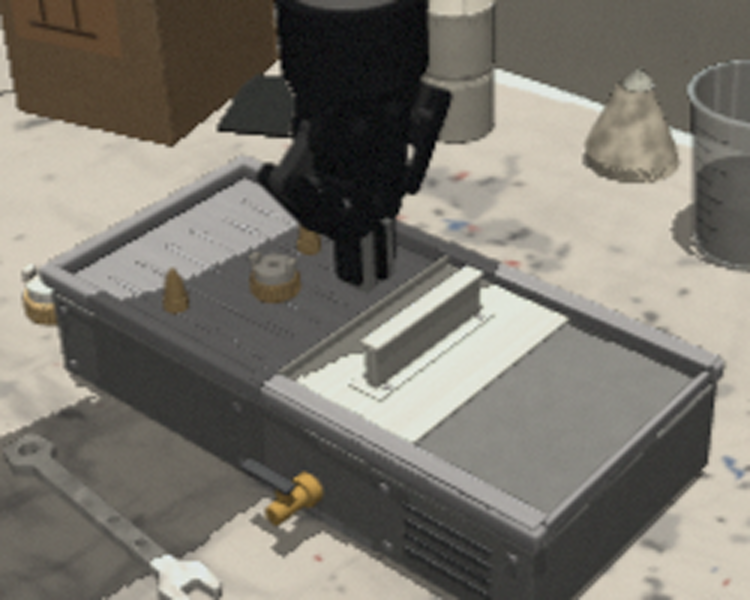

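```bash
python3 -c "
from h import *
d=load('s2'); print(proj(d,[[.5276,-.0878,.0775],[.5276,-.0878,.087],[.515,-.0768,.0775]]), ray(d,301.7,243.3,.0775), ray(d,301.7,243.3,.09))
d=load('scene0'); print(w2st(ray(d,326,264,.089)),w2st(ray(d,302,275,.075)))
snap('wrist','w2');snap('side','sd2');crop('sd2',225,130,200,210,2.8,'sd2c')"
```

```text
[[302.92995068 256.37896812]
 [302.6985116  251.7652205 ]
 [293.03510583 257.4728353 ]] [ 0.55550282 -0.06027932  0.0775    ] [ 0.54212884 -0.07284831  0.09      ]
[-0.006684   -0.05721788] [-0.03876923 -0.03334346]
```

View pics/w2.png

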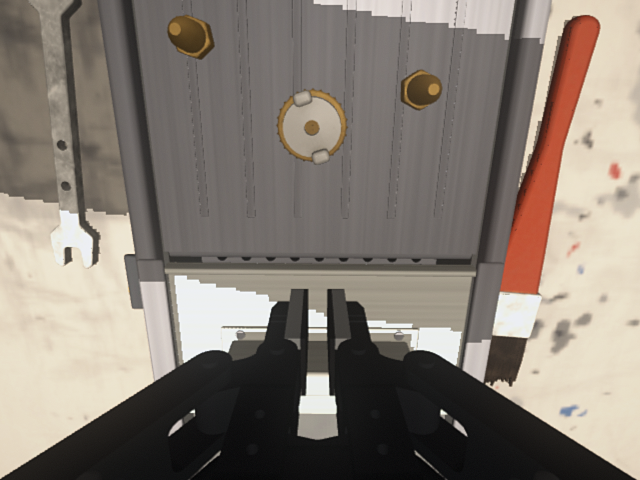

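View pics/sd2c.png

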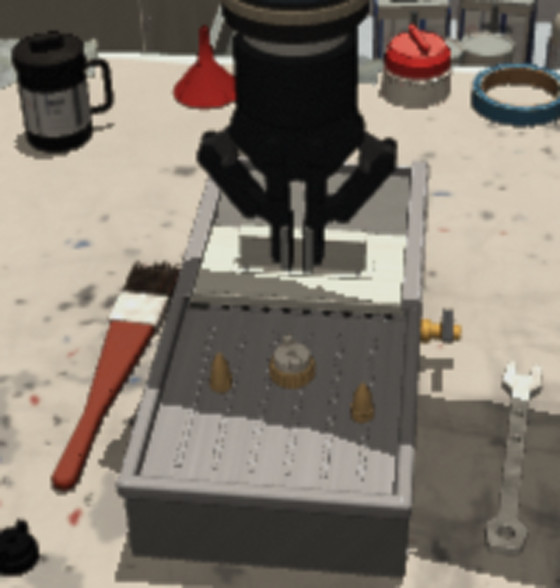

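```bash
python3 -c "
from h import *
a=load('s2');b=load('sd2')
def P(d): return K(d)@np.c_[cv2.Rodrigues(d['rvec'])[0],d['tvec'].ravel()]
def tri(p,q):
    X=cv2.triangulatePoints(P(a),P(b),np.array(p,float),np.array(q,float)).ravel();X=X[:3]/X[3]
    return X.round(4),w2st(X).round(4),proj(a,X).round(1),proj(b,X).round(1)
A=lambda u,v:np.array([u,v])/3+[180,150]
B=lambda u,v:np.array([u,v])/2.8+[225,130]
print('tip',tri(A(365,283),B(300,268)))
print('handle topL',tri(A(366,346),B(368,240)))
print('handle topR',tri(A(480,270),B(240,235)))
print('edge R rim', tri(A(60,268),B(122,487)))
print('cap',tri(A(275,258),B(292,352)), 'noz', tri(A(175,272),B(362,385)))
crop('s2',270,200,90,80,8,'z')
"
```

```text
tip (array([ 0.5259, -0.0875,  0.1025]), array([-0.0036, -0.003 ]), array([[301.5, 244.5]]), array([[331.9, 225.5]]))
handle topL (array([ 0.4829, -0.1257,  0.1018]), array([-0.0468, -0.0409]), array([[301.5, 265.8]]), array([[355.9, 215.3]]))
handle topR (array([ 0.5748, -0.1278,  0.1001]), array([ 0.045 , -0.0436]), array([[339., 241.]]), array([[309.6, 212.9]]))
edge R rim (array([0.5421, 0.1356, 0.0627]), array([0.0139, 0.22  ]), array([[222.4, 217.7]]), array([[306.7, 330.5]]))
cap (array([ 0.5248, -0.0167,  0.0898]), array([-0.0043,  0.0678]), array([[270.9, 236.6]]), array([[328.4, 255. ]])) noz (array([0.477 , 0.0147, 0.0932]), array([-0.0519,  0.0995]), array([[238. , 240.9]]), array([[353.8, 267.2]]))
```

View pics/z.png

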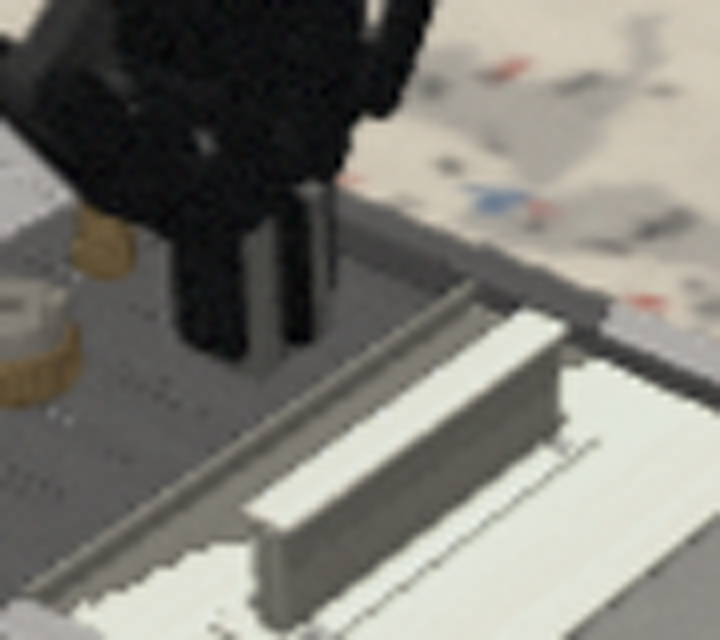

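```bash
python3 -c "
from h import *
s,R=tool();d=load('w2')
for e in (0,10,22): print(e,proj(d,[s['tool_pos']+R.apply([e/1e3,sy*.0038,sz]) for sy in (-1,1) for sz in (-.011,.011)]).round(0).tolist())
goal(0,0,.087)
snap('scene','s3');crop('s3',270,200,90,80,8,'z2')
"
```

```text
0 [[310.0, 275.0], [311.0, 322.0], [329.0, 275.0], [328.0, 322.0]]
10 [[311.0, 266.0], [311.0, 310.0], [328.0, 266.0], [328.0, 310.0]]
22 [[311.0, 255.0], [311.0, 297.0], [327.0, 255.0], [327.0, 297.0]]
t 3.68 st [-1.5 -3.5] tipz 78.0 F [-0.2  0.9 -0.4] gap 0.0081
lin mm [-9.   1.5 -3.4] twist deg [ 0.4  0.4 -0.2]
```

View pics/z2.png

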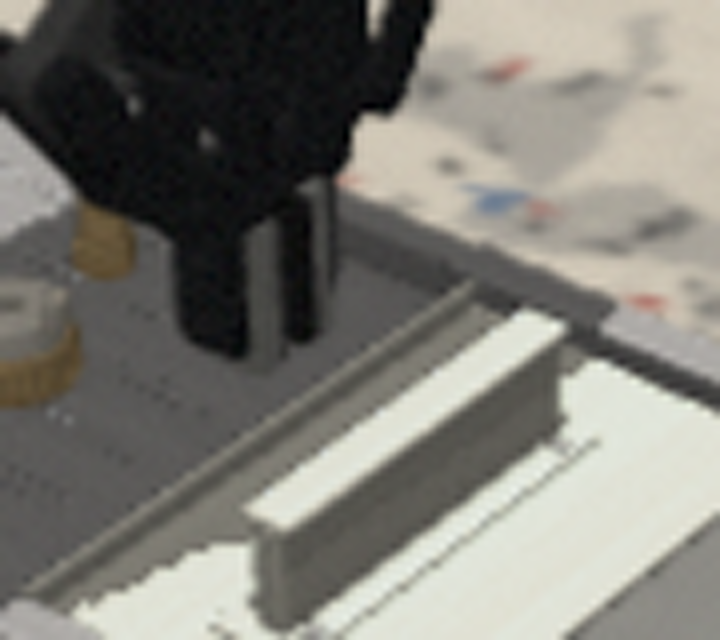

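```bash
python3 -m inch '[{"linear":[1,0,0],"twist":[0,0,0]},{"linear":[1,0,0],"twist":[0,0,0]},{"linear":[1,0,0],"twist":[0,0,0]},{"linear":[1,0,0],"twist":[0,0,0]},{"linear":[1,0,0],"twist":[0,0,0]},{"linear":[0,0,0],"twist":[0,0,0]},{"linear":[0,0,0],"twist":[0,0,0]},{"linear":[0,0,0],"twist":[0,0,0]},{"linear":[0,0,0],"twist":[0,0,0]},{"linear":[0,0,0],"twist":[0,0,0]}]'; python3 -c "
from h import *
goal(0,0,.087)
snap('scene','s4');crop('s4',270,200,90,80,8,'z3')
snap('side','sd4');crop('sd4',290,180,80,70,8,'z4')
"
```

```text
t: 4.57
tool_pos: [0.5291, -0.0882, 0.0958]
eef_rot: [0.506, 0.497, 0.5, -0.497]
contact_force: [-0.4, 0.3, 0.3]
finger_gap: 0.0077
t 4.57 st [-0.4 -3.7] tipz 73.8 F [-0.4  0.3  0.3] gap 0.0077
lin mm [-13.2   0.6  -3.6] twist deg [ 0.4  0.4 -0.4]
```

View pics/z4.png

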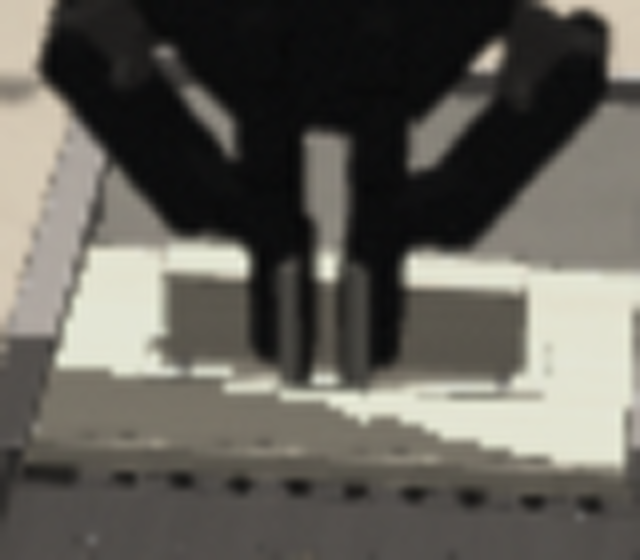

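```bash
python3 -m inch '[{"linear":[1.5,0,0],"twist":[0,0,0]},{"linear":[1.5,0,0],"twist":[0,0,0]},{"linear":[1.5,0,0],"twist":[0,0,0]},{"linear":[1.5,0,0],"twist":[0,0,0]},{"linear":[1.5,0,0],"twist":[0,0,0]},{"linear":[1.5,0,0],"twist":[0,0,0]},{"linear":[0,0,0],"twist":[0,0,0]},{"linear":[0,0,0],"twist":[0,0,0]},{"linear":[0,0,0],"twist":[0,0,0]},{"linear":[0,0,0],"twist":[0,0,0]}]'; python3 -c "
from h import *
goal(0,0,.087)
snap('scene','s5');crop('s5',270,200,90,80,8,'z5')
snap('side','sd5');crop('sd5',290,180,80,70,8,'z6')
"
```

```text
t: 5.5
tool_pos: [0.529, -0.0883, 0.0856]
eef_rot: [0.506, 0.497, 0.5, -0.497]
contact_force: [0.2, 0.5, -0.0]
finger_gap: 0.0076
t 5.5 st [-0.5 -3.8] tipz 63.6 F [ 0.2  0.5 -0. ] gap 0.0076
lin mm [-23.4   0.7  -3.6] twist deg [ 0.4  0.4 -0.3]
```

View pics/z5.png

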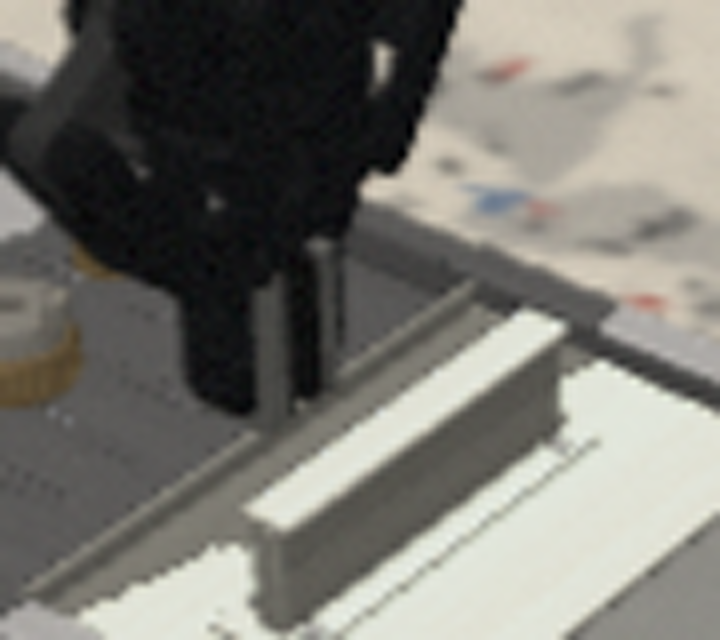

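View pics/z6.png

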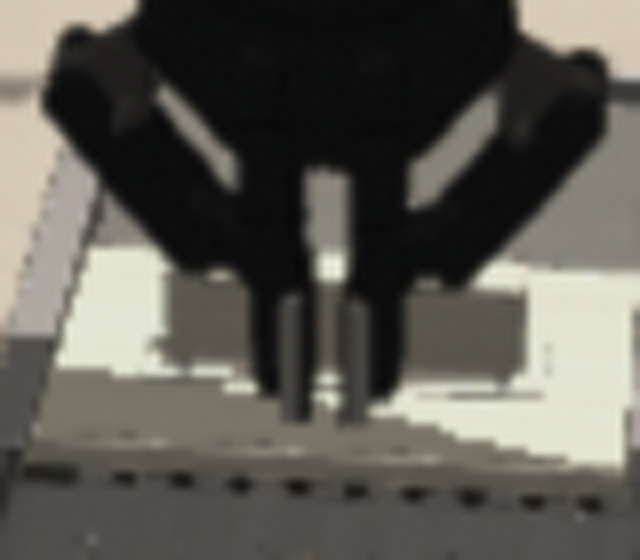

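```bash
python3 -m inch '[{"linear":[0,0,8],"twist":[0,0,0]},{"linear":[0,0,8],"twist":[0,0,0]},{"linear":[0,0,8],"twist":[0,0,0]},{"linear":[0,0,8],"twist":[0,0,0]},{"linear":[0,0,8],"twist":[0,0,0]},{"linear":[0,0,8],"twist":[0,0,0]},{"linear":[0,0,8],"twist":[0,0,0]},{"linear":[0,0,8],"twist":[0,0,0]},{"linear":[0,0,8],"twist":[0,0,0]},{"linear":[0,0,4],"twist":[0,0,0]}]'; python3 -c "
from h import *
goal(0,-.102,.064)
snap('scene','s6');crop('s6',180,150,250,200,3,'z7')
"
```

```text
t: 6.43
tool_pos: [0.5296, -0.1718, 0.086]
eef_rot: [0.506, 0.497, 0.501, -0.497]
contact_force: [0.1, 2.3, 0.3]
finger_gap: 0.0077
t 6.43 st [ -0.4 -87.3] tipz 64.0 F [0.1 2.3 0.3] gap 0.0077
lin mm [ 0.1  0.4 14.7] twist deg [ 0.4  0.3 -0.3]
```

View pics/z7.png

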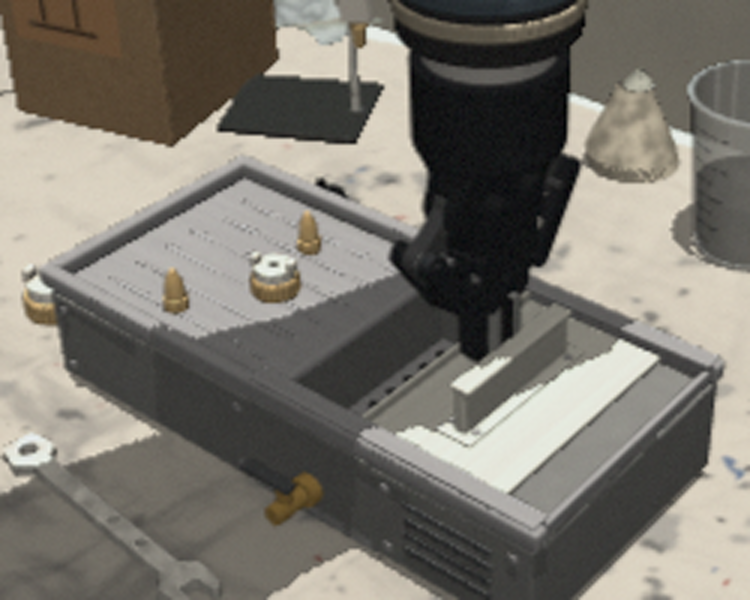

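The cover is sliding open as planned. I'll continue to the stop.

```bash
python3 -m inch '[{"linear":[0,0,5],"twist":[0,0,0]},{"linear":[0,0,5],"twist":[0,0,0]},{"linear":[0,0,4],"twist":[0,0,0]},{"linear":[0,0,3],"twist":[0,0,0]},{"linear":[0,0,3],"twist":[0,0,0]},{"linear":[0,0,3],"twist":[0,0,0]},{"linear":[0,0,3],"twist":[0,0,0]},{"linear":[0,0,3],"twist":[0,0,0]},{"linear":[0,0,3],"twist":[0,0,0]},{"linear":[0,0,3],"twist":[0,0,0]}]'; python3 -c "
from h import *
goal(0,-.102,.064)
"
```

```text
t: 7.32
tool_pos: [0.5295, -0.1844, 0.0864]
eef_rot: [0.498, 0.506, 0.516, -0.48]
contact_force: [-1.8, 26.2, 10.6]
finger_gap: 0.0081
t 7.32 st [ -0.6 -99.9] tipz 64.4 F [-1.8 26.2 10.6] gap 0.0081
lin mm [0.3 0.5 2.1] twist deg [ 1.3 -2.6 -0.4]
```

```bash
python3 -m inch '[{"linear":[0,0,-8],"twist":[1.3,-2.6,-0.4]},{"linear":[-15,0,-6],"twist":[0,0,0]},{"linear":[-15,0,0],"twist":[0,0,0]},{"linear":[-15,0,-20],"twist":[0,0,0]},{"linear":[0,0,-32],"twist":[0,0,0]},{"linear":[0,0,-32],"twist":[0,0,0]},{"linear":[0,-2,-32],"twist":[0,0,0]},{"linear":[0,-2,-32],"twist":[0,0,0]},{"linear":[0,0,-20],"twist":[0,0,0]},{"linear":[0,0,-8],"twist":[0,0,0]}]'; python3 -c "
from h import *
goal(-.005,.098,.06)
d=snap('scene','s7');crop('s7',180,150,250,200,3,'z8')
"
```

```text
t: 8.15
tool_pos: [0.5257, 0.0093, 0.1344]
eef_rot: [0.503, 0.499, 0.498, -0.5]
contact_force: [0.3, -0.4, 0.5]
finger_gap: 0.0076
t 8.15 st [-3.3 93.9] tipz 112.4 F [ 0.3 -0.4  0.5] gap 0.0076
lin mm [52.4 -2.  -4.4] twist deg [-0.2  0.3 -0.2]
```

View pics/z8.png

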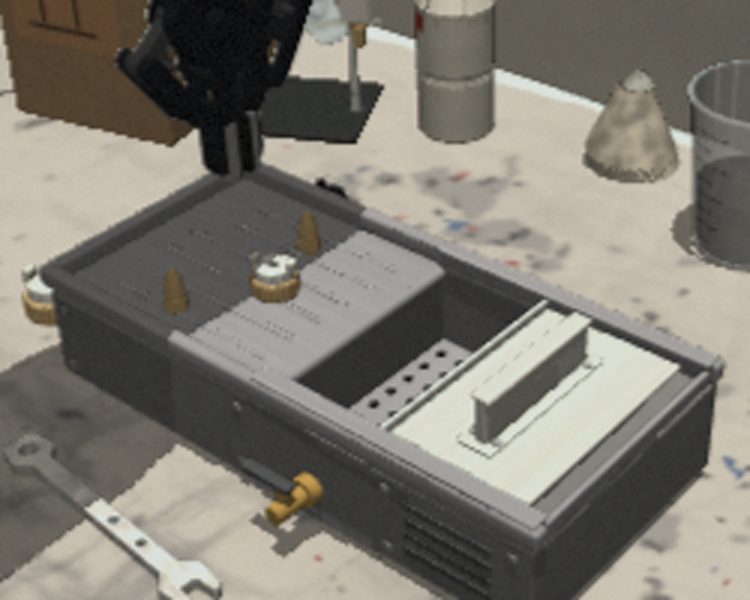

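```bash
python3 -m inch '[{"linear":[12,-2,-4],"twist":[0,0,0]},{"linear":[12,0,0],"twist":[0,0,0]},{"linear":[10,0,0],"twist":[0,0,0]},{"linear":[8,0,0],"twist":[0,0,0]},{"linear":[4,0,0],"twist":[0,0,0]},{"linear":[2,0,0],"twist":[0,0,0]},{"linear":[2,0,0],"twist":[0,0,0]},{"linear":[2,0,0],"twist":[0,0,0]},{"linear":[0,0,0],"twist":[0,0,0]},{"linear":[0,0,0],"twist":[0,0,0]}]'; python3 -c "
from h import *
goal(-.005,.098,.048)
d=snap('scene','s8');crop('s8',220,170,100,90,7,'z9')
snap('side','sd8');crop('sd8',270,190,110,100,7,'z10')
"
```

```text
t: 9.03
tool_pos: [0.5262, 0.0093, 0.0808]
eef_rot: [0.504, 0.499, 0.497, -0.5]
contact_force: [-0.8, -0.7, -0.6]
finger_gap: 0.008
t 9.03 st [-2.8 93.8] tipz 58.8 F [-0.8 -0.7 -0.6] gap 0.008
lin mm [10.7 -2.3 -4.3] twist deg [-0.3  0.5 -0.4]
```

View pics/z9.png

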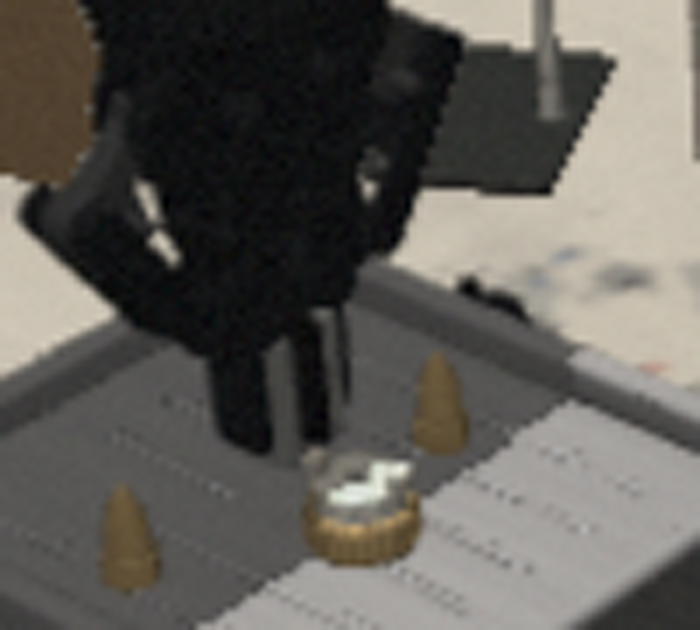

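View pics/z10.png

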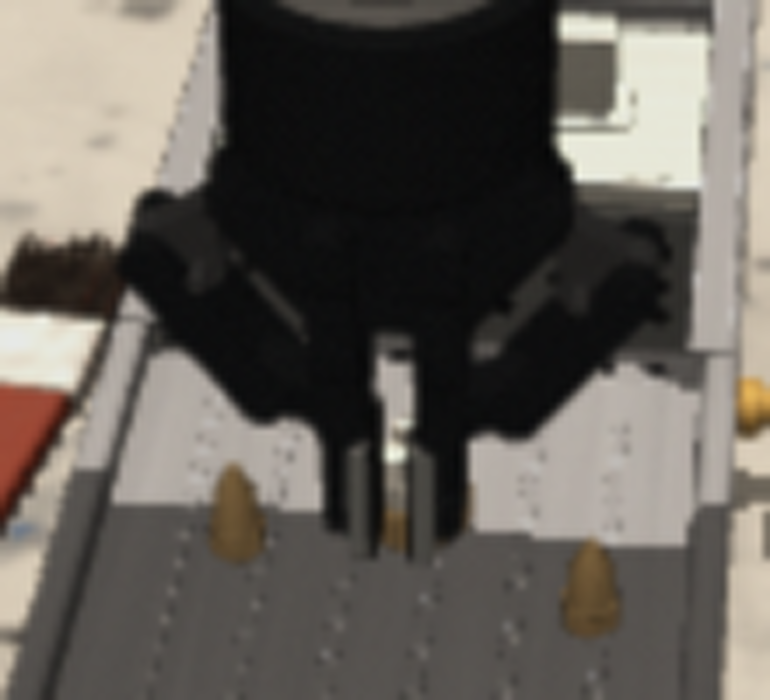

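```bash
python3 -m inch '[{"linear":[0,-1,-4],"twist":[0,0,0]},{"linear":[1.5,-1,0],"twist":[0,0,0]},{"linear":[1.5,0,0],"twist":[0,0,0]},{"linear":[1.5,0,0],"twist":[0,0,0]},{"linear":[1.5,0,0],"twist":[0,0,0]},{"linear":[1.5,0,0],"twist":[0,0,0]},{"linear":[1.5,0,0],"twist":[0,0,0]},{"linear":[0,0,0],"twist":[0,0,0]},{"linear":[0,0,0],"twist":[0,0,0]},{"linear":[0,0,0],"twist":[0,0,0]}]'; python3 -c "
from h import *
goal(-.005,.098,.048)
d=snap('scene','s9');crop('s9',220,170,100,90,7,'z11')
"
```

```text
t: 9.97
tool_pos: [0.5243, 0.014, 0.0713]
eef_rot: [0.505, 0.499, 0.496, -0.5]
contact_force: [-0.4, -0.2, 0.5]
finger_gap: 0.008
t 9.97 st [-4.6 98.6] tipz 49.3 F [-0.4 -0.2  0.5] gap 0.008
lin mm [ 1.3 -0.4  0.5] twist deg [-0.2  0.5 -0.5]
```

View pics/z11.png

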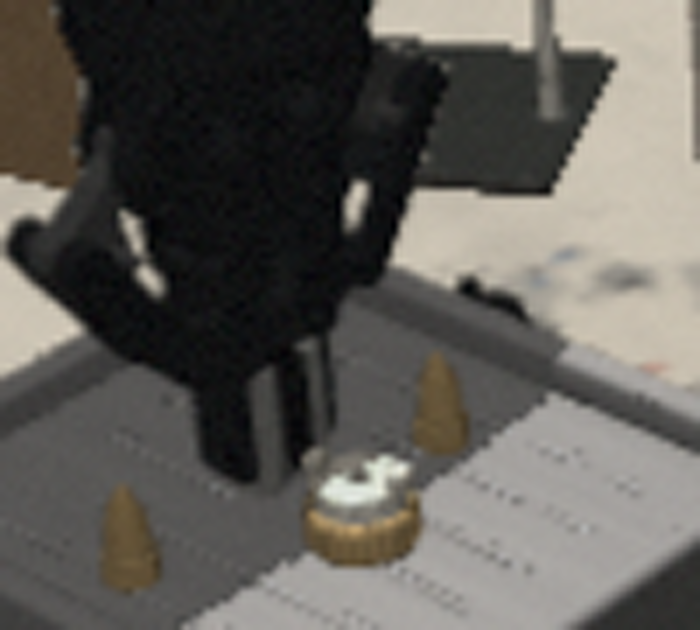

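```bash
python3 -m inch '[{"linear":[1,0,0],"twist":[0,0,0]},{"linear":[1,0,0],"twist":[0,0,0]},{"linear":[1,0,0],"twist":[0,0,0]},{"linear":[1,0,0],"twist":[0,0,0]},{"linear":[0,0,0],"twist":[0,0,0]},{"linear":[0,0,0],"twist":[0,0,0]},{"linear":[0,0,0],"twist":[0,0,0]},{"linear":[0,0,0],"twist":[0,0,0]},{"linear":[0,0,0],"twist":[0,0,0]},{"linear":[0,0,0],"twist":[0,0,0]}]'; python3 -c "
from h import *
goal(-.005,.098,.048)
d=snap('scene','s10');crop('s10',220,170,100,90,7,'z12')
"
```

```text
t: 10.85
tool_pos: [0.5245, 0.0139, 0.0671]
eef_rot: [0.505, 0.499, 0.496, -0.499]
contact_force: [0.5, 0.8, 0.5]
finger_gap: 0.0077
t 10.85 st [-4.4 98.5] tipz 45.1 F [0.5 0.8 0.5] gap 0.0077
lin mm [-2.9 -0.5  0.5] twist deg [-0.2  0.5 -0.5]
```

View pics/z12.png

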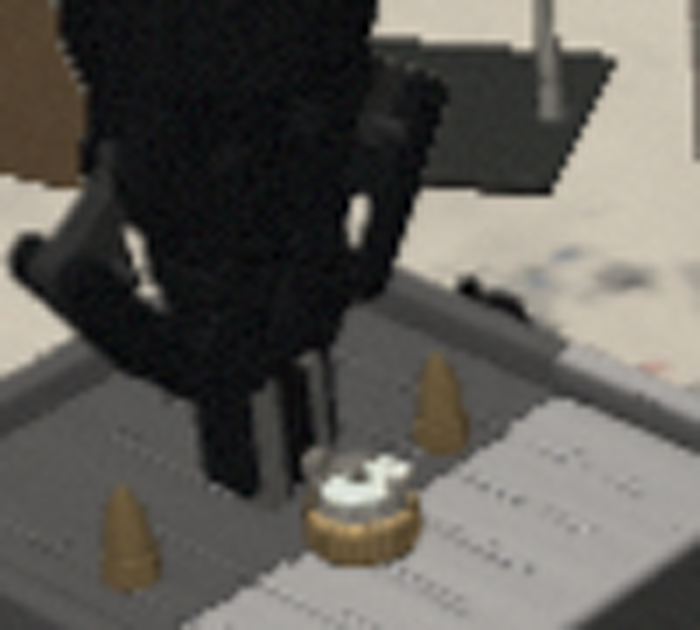

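```bash
python3 -c "
from h import *
d=load('s10')
for z in (.066,.07,.074,.078,.082): print(z,proj(d,[st2w(-.0084,.0875,z),st2w(-.0184,.0875,z),st2w(-.0084,.0985,z)]).round(1).tolist())
"
```

```text
0.066 [[262.4, 245.0], [258.4, 247.5], [258.0, 242.9]]
0.07 [[262.2, 243.2], [258.2, 245.7], [257.8, 241.0]]
0.074 [[262.0, 241.3], [258.0, 243.8], [257.6, 239.2]]
0.078 [[261.8, 239.4], [257.8, 241.9], [257.4, 237.3]]
0.082 [[261.6, 237.5], [257.6, 240.0], [257.2, 235.4]]
```

```bash
python3 -m inch '[{"linear":[1.5,-0.5,2],"twist":[0,0,0]},{"linear":[0,0,5],"twist":[0,0,0]},{"linear":[0,0,7],"twist":[0,0,0]},{"linear":[0,0,7],"twist":[0,0,0]},{"linear":[0,0,7],"twist":[0,0,0]},{"linear":[0,0,7],"twist":[0,0,0]},{"linear":[0,0,7],"twist":[0,0,0]},{"linear":[0,0,7],"twist":[0,0,0]},{"linear":[0,0,5],"twist":[0,0,0]},{"linear":[0,0,0],"twist":[0,0,0]}]'; python3 -c "
from h import *
goal(-.005,.001,.045)
d=snap('scene','s11');crop('s11',220,170,130,100,6,'z13')
"
```

```text
t: 11.73
tool_pos: [0.524, -0.0469, 0.066]
eef_rot: [0.505, 0.5, 0.496, -0.5]
contact_force: [-0.3, 0.4, 0.0]
finger_gap: 0.008
t 11.73 st [-5.3 37.6] tipz 44.0 F [-0.3  0.4  0. ] gap 0.008
lin mm [-0.7  0.5 36.6] twist deg [-0.3  0.5 -0.5]
```

View pics/z13.png

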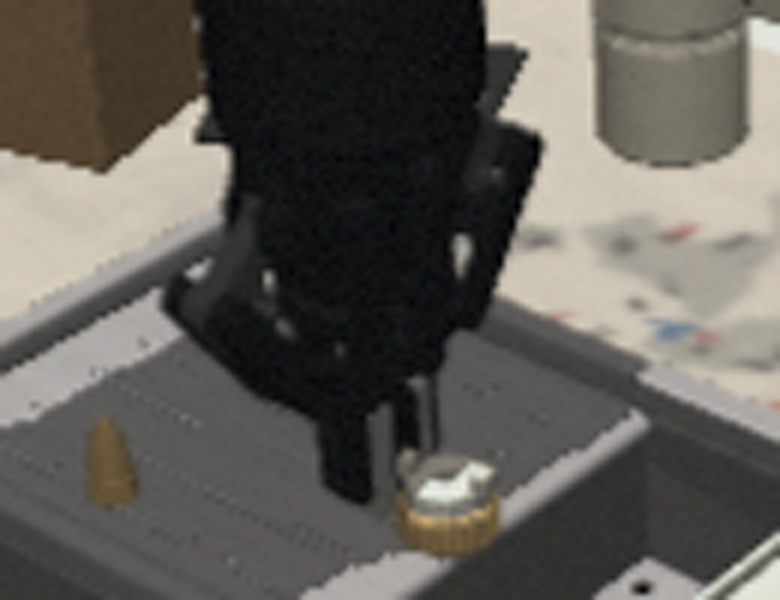

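```bash
python3 -m inch '[{"linear":[0,0,4],"twist":[0,0,0]},{"linear":[0,0,5],"twist":[0,0,0]},{"linear":[0,0,5],"twist":[0,0,0]},{"linear":[0,0,5],"twist":[0,0,0]},{"linear":[0,0,5],"twist":[0,0,0]},{"linear":[0,0,5],"twist":[0,0,0]},{"linear":[0,0,4],"twist":[0,0,0]},{"linear":[0,0,3],"twist":[0,0,0]},{"linear":[0,0,0],"twist":[0,0,0]},{"linear":[0,0,0],"twist":[0,0,0]}]'; python3 -c "
from h import *
goal(-.005,.001,.045)
d=snap('scene','s12');crop('s12',220,170,130,100,6,'z14')
snap('wrist','w12')
"
```

```text
t: 12.62
tool_pos: [0.5241, -0.0861, 0.0663]
eef_rot: [0.505, 0.5, 0.496, -0.5]
contact_force: [-0.8, -1.6, -0.2]
finger_gap: 0.0077
t 12.62 st [-5.4 -1.6] tipz 44.3 F [-0.8 -1.6 -0.2] gap 0.0077
lin mm [-0.7  0.4 -2.6] twist deg [-0.2  0.5 -0.5]
```

View pics/z14.png

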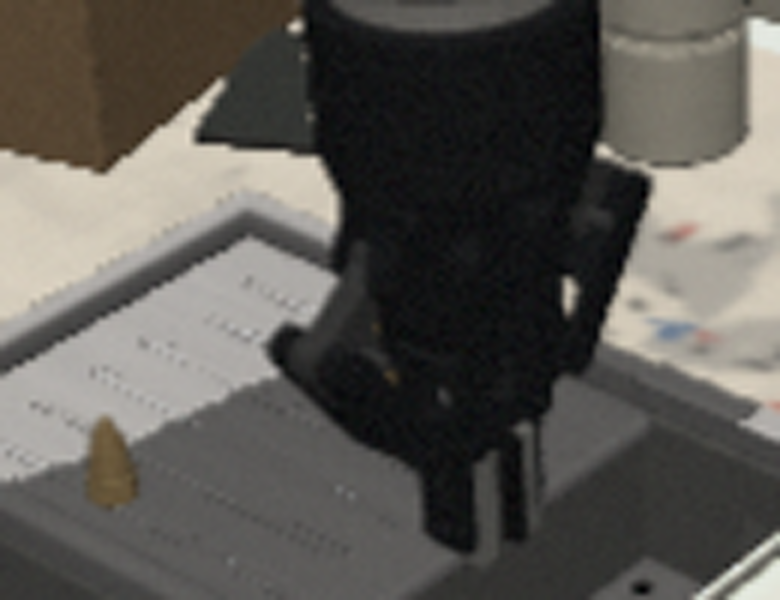

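View pics/w12.png

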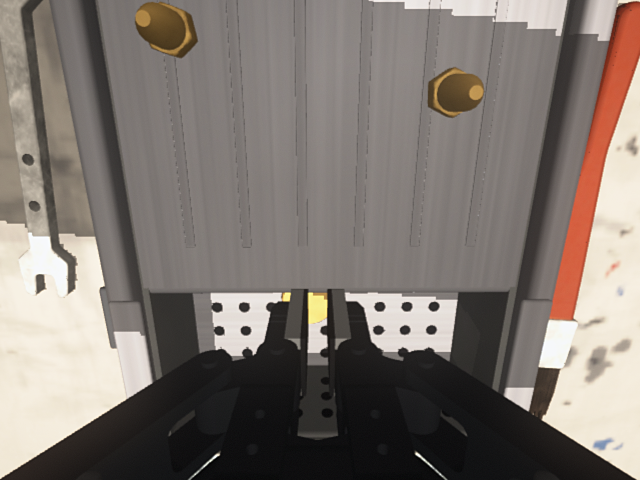

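```bash
python3 -m inch '[{"linear":[-20,0,0],"twist":[0,0,0]},{"linear":[-25,0,0],"twist":[0,0,0]},{"linear":[0,12,-26],"twist":[0,0,0]},{"linear":[0,12,-28],"twist":[0,0,0]},{"linear":[0,12,-28],"twist":[0,0,0]},{"linear":[0,9,-25],"twist":[0,0,0]},{"linear":[0,0,0],"twist":[-0.2,0.5,-0.5]},{"linear":[10,0,0],"twist":[0,0,0]},{"linear":[10,0,0],"twist":[0,0,0]},{"linear":[0,0,0],"twist":[0,0,0]}]'; python3 -c "
from h import *
goal(.040,.106,.045)
snap('wrist','w13')
"
```

```text
t: 13.55
tool_pos: [0.5697, 0.0277, 0.0911]
eef_rot: [0.501, 0.499, 0.502, -0.498]
contact_force: [-0.1, -0.6, -1.3]
finger_gap: 0.0075
t 13.55 st [ 40.9 112. ] tipz 69.1 F [-0.1 -0.6 -1.3] gap 0.0075
lin mm [24.1 -0.9  6. ] twist deg [ 0.  -0.1 -0. ]
```

View pics/w13.png

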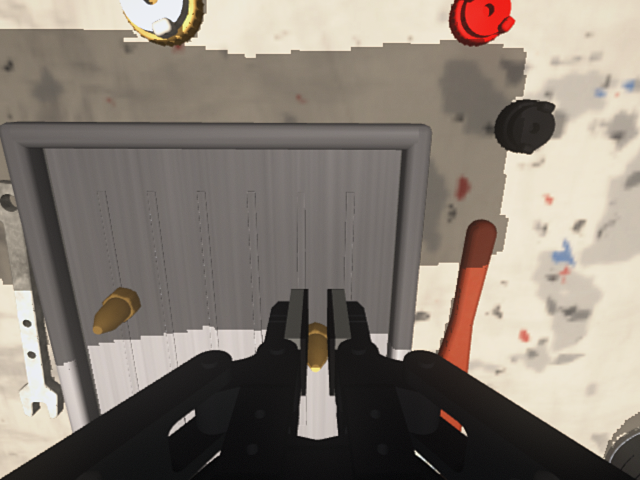

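```bash
python3 -c "
from h import *
d=load('w13')
for q in [(316,325),(316,370)]: 
  for z in (.072,.08,.096): print(q,z,(w2st(ray(d,*q,z))*1e3).round(1))
print(proj(d,[st2w(.04,.112,z) for z in (.075,.095)]))
"
```

```text
(316, 325) 0.072 [39.6 87. ]
(316, 325) 0.08 [39.7 92. ]
(316, 325) 0.096 [ 39.7 102. ]
(316, 370) 0.072 [39.6 60.6]
(316, 370) 0.08 [39.7 66.8]
(316, 370) 0.096 [39.7 79.3]
[[316.69739648 281.58345039]
 [316.60444774 302.64285951]]
```

```bash
python3 -m inch '[{"linear":[6,-1,0],"twist":[0,0,0]},{"linear":[6,0,0],"twist":[0,0,0]},{"linear":[4,0,0],"twist":[0,0,0]},{"linear":[3,0,0],"twist":[0,0,0]},{"linear":[1.5,0,0],"twist":[0,0,0]},{"linear":[1,0,0],"twist":[0,0,0]},{"linear":[1,0,0],"twist":[0,0,0]},{"linear":[0,0,0],"twist":[0,0,0]},{"linear":[0,0,0],"twist":[0,0,0]},{"linear":[0,0,0],"twist":[0,0,0]}]'; python3 -c "
from h import *
goal(.040,.001,.045)
"
```

```text
t: 14.43
tool_pos: [0.5677, 0.0247, 0.0671]
eef_rot: [0.5, 0.5, 0.5, -0.499]
contact_force: [0.4, -0.8, 0.5]
finger_gap: 0.0078
t 14.43 st [ 38.9 109. ] tipz 45.1 F [ 0.4 -0.8  0.5] gap 0.0078
lin mm [  0.    1.6 108. ] twist deg [-0.2 -0.  -0. ]
```

```bash
python3 -m inch '[{"linear":[1,1,4],"twist":[0,0,0]},{"linear":[0,0,4],"twist":[0,0,0]},{"linear":[0,0,4],"twist":[0,0,0]},{"linear":[0,0,5],"twist":[0,0,0]},{"linear":[0,0,5],"twist":[0,0,0]},{"linear":[0,0,6],"twist":[0,0,0]},{"linear":[0,0,6],"twist":[0,0,0]},{"linear":[0,0,6],"twist":[0,0,0]},{"linear":[0,0,6],"twist":[0,0,0]},{"linear":[0,0,5],"twist":[0,0,0]}]'; python3 -c "
from h import *
goal(.040,.001,.045)
d=snap('scene','s14');crop('s14',220,170,130,100,6,'z15')
snap('wrist','w14')
"
```

```text
t: 15.27
tool_pos: [0.5693, -0.0315, 0.0665]
eef_rot: [0.501, 0.5, 0.5, -0.499]
contact_force: [-0.3, 0.3, 0.3]
finger_gap: 0.0077
t 15.27 st [40.1 52.8] tipz 44.5 F [-0.3  0.3  0.3] gap 0.0077
lin mm [-0.5  0.1 51.8] twist deg [-0.2 -0.  -0.1]
```

View pics/z15.png

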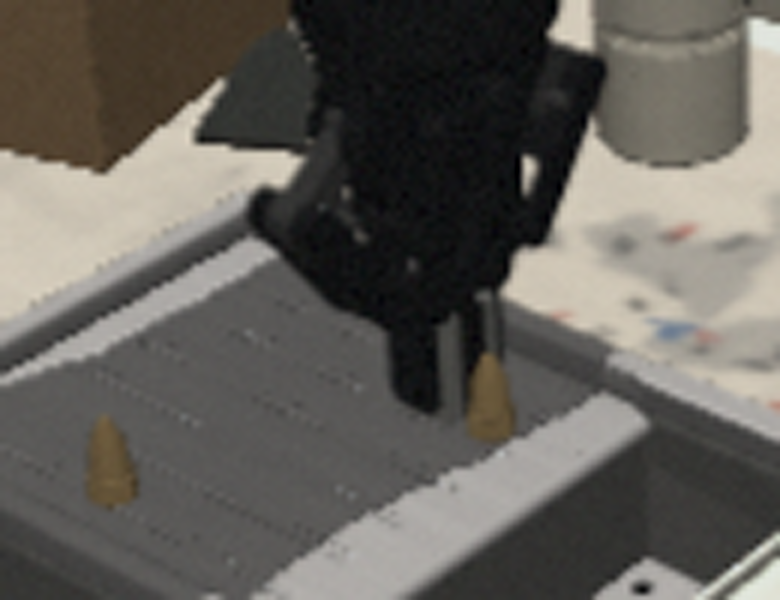

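View pics/w14.png

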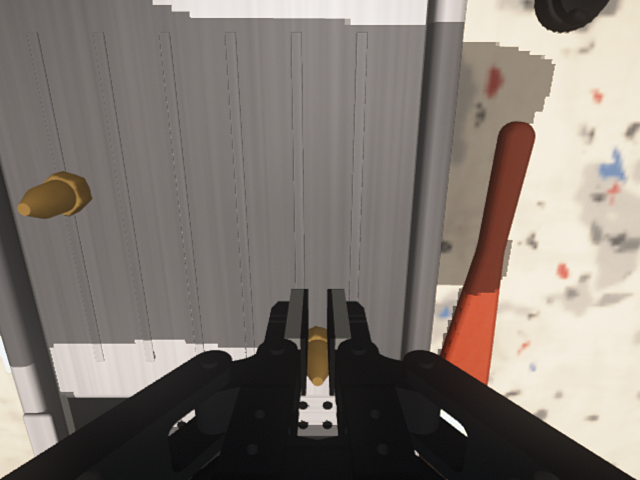

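Nozzle B slides upright, cradled between the fingers. I'll push on.

```bash
python3 -m inch '[{"linear":[0,0,4],"twist":[0,0,0]},{"linear":[0,0,5],"twist":[0,0,0]},{"linear":[0,0,5],"twist":[0,0,0]},{"linear":[0,0,6],"twist":[0,0,0]},{"linear":[0,0,6],"twist":[0,0,0]},{"linear":[0,0,6],"twist":[0,0,0]},{"linear":[0,0,6],"twist":[0,0,0]},{"linear":[0,0,6],"twist":[0,0,0]},{"linear":[0,0,5],"twist":[0,0,0]},{"linear":[0,0,3],"twist":[0,0,0]}]'; python3 -c "
from h import *
goal(.040,.001,.045)
snap('wrist','w15')
"
```

```text
t: 16.2
tool_pos: [0.5694, -0.0885, 0.0665]
eef_rot: [0.501, 0.5, 0.5, -0.499]
contact_force: [-0.9, 0.1, -0.1]
finger_gap: 0.0073
t 16.2 st [39.8 -4.2] tipz 44.5 F [-0.9  0.1 -0.1] gap 0.0073
lin mm [-0.5  0.1 -5.2] twist deg [-0.2 -0.  -0.1]
```

View pics/w15.png

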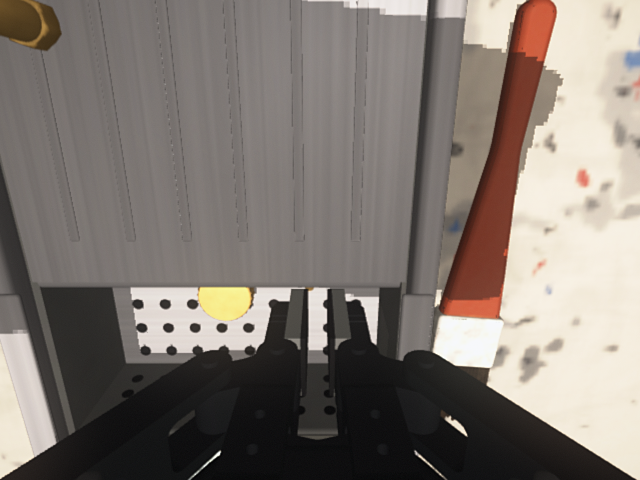

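```bash
python3 -m inch '[{"linear":[-22,0,0],"twist":[0,0,0]},{"linear":[-23,-10,-10],"twist":[0,0,0]},{"linear":[0,-22,-28],"twist":[0,0,0]},{"linear":[0,-22,-30],"twist":[0,0,0]},{"linear":[0,-22,-30],"twist":[0,0,0]},{"linear":[0,-14,-26],"twist":[0,0,0]},{"linear":[0,0,-3],"twist":[0,0,0]},{"linear":[5,0,0],"twist":[0,0,0]},{"linear":[10,0,0],"twist":[0,0,0]},{"linear":[0,0,0],"twist":[0,0,0]}]'; python3 -c "
from h import *
goal(-.052,.124,.045)
d=snap('wrist','w16')
for q in [(316,325),(316,370)]: 
  for z in (.072,.08,.096): print(q,z,(w2st(ray(d,*q,z))*1e3).round(1))
"
```

```text
t: 17.08
tool_pos: [0.4763, 0.0414, 0.097]
eef_rot: [0.5, 0.501, 0.499, -0.499]
contact_force: [-0.1, 0.0, -0.5]
finger_gap: 0.0077
t 17.08 st [-52.4 126.2] tipz 75.0 F [-0.1  0.  -0.5] gap 0.0077
lin mm [30.   0.3  2.2] twist deg [-0.4 -0.1 -0.2]
(316, 325) 0.072 [-53.7  97.5]
(316, 325) 0.08 [-53.7 102.5]
(316, 325) 0.096 [-53.6 112.5]
(316, 370) 0.072 [-53.9  70.2]
(316, 370) 0.08 [-53.9  76.4]
(316, 370) 0.096 [-53.8  88.8]
```

View pics/w16.png

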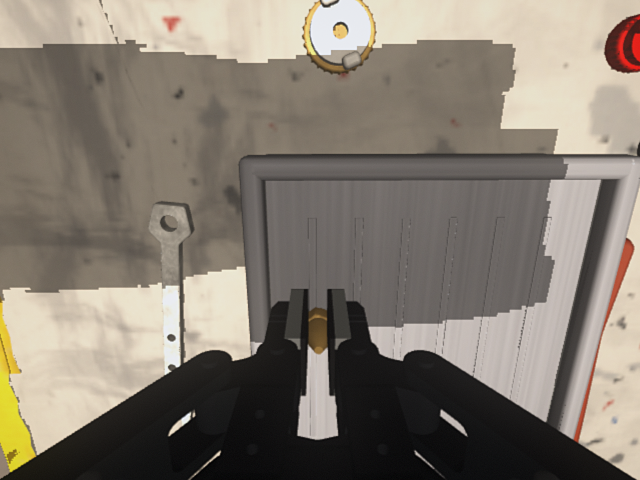

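```bash
python3 -m inch '[{"linear":[6,1.5,0],"twist":[0,0,0]},{"linear":[6,0,0],"twist":[0,0,0]},{"linear":[5,0,0],"twist":[0,0,0]},{"linear":[5,0,0],"twist":[0,0,0]},{"linear":[3,0,0],"twist":[0,0,0]},{"linear":[2,0,0],"twist":[0,0,0]},{"linear":[1.5,0,0],"twist":[0,0,0]},{"linear":[0,0,0],"twist":[0,0,0]},{"linear":[0,0,0],"twist":[0,0,0]},{"linear":[0,0,0],"twist":[0,0,0]}]'; python3 -c "
from h import *
goal(-.051,.001,.045)
"
```

```text
t: 17.97
tool_pos: [0.4794, 0.0384, 0.0649]
eef_rot: [0.499, 0.502, 0.498, -0.501]
contact_force: [0.4, -0.7, -0.4]
finger_gap: 0.0077
t 17.97 st [-49.4 123.2] tipz 42.9 F [ 0.4 -0.7 -0.4] gap 0.0077
lin mm [ -2.3  -0.3 122.2] twist deg [-0.7 -0.1 -0.1]
```

```bash
python3 -m inch '[{"linear":[-1,-2,3],"twist":[-0.7,0,0]},{"linear":[0,-1,3],"twist":[0,0,0]},{"linear":[0,0,4],"twist":[0,0,0]},{"linear":[0,0,5],"twist":[0,0,0]},{"linear":[0,0,5],"twist":[0,0,0]},{"linear":[0,0,6],"twist":[0,0,0]},{"linear":[0,0,6],"twist":[0,0,0]},{"linear":[0,0,6],"twist":[0,0,0]},{"linear":[0,0,6],"twist":[0,0,0]},{"linear":[0,0,5],"twist":[0,0,0]}]'; python3 -c "
from h import *
goal(-.052,.001,.045)
snap('wrist','w17')
"
```

```text
t: 18.8
tool_pos: [0.477, -0.0155, 0.0668]
eef_rot: [0.503, 0.499, 0.501, -0.497]
contact_force: [0.2, -0.8, 0.4]
finger_gap: 0.0078
t 18.8 st [-52.1  69.3] tipz 44.8 F [ 0.2 -0.8  0.4] gap 0.0078
lin mm [-0.2 -0.1 68.3] twist deg [ 0.2 -0.1 -0.2]
```

View pics/w17.png

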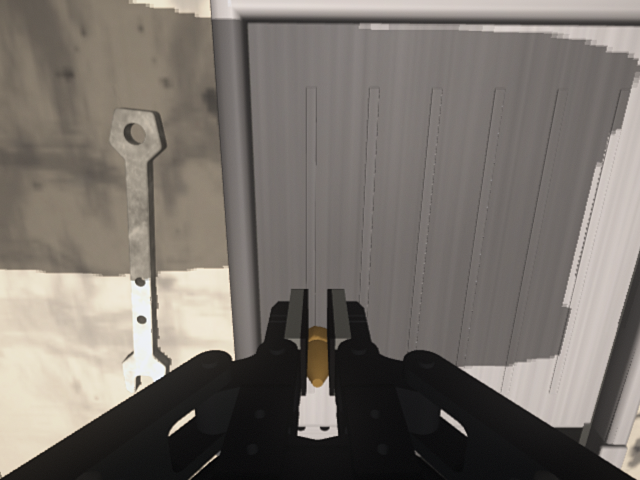

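```bash
python3 -m inch '[{"linear":[0,0,5],"twist":[0,0,0]},{"linear":[0,0,6],"twist":[0,0,0]},{"linear":[0,0,6],"twist":[0,0,0]},{"linear":[0,0,7],"twist":[0,0,0]},{"linear":[0,0,8],"twist":[0,0,0]},{"linear":[0,0,8],"twist":[0,0,0]},{"linear":[0,0,8],"twist":[0,0,0]},{"linear":[0,0,8],"twist":[0,0,0]},{"linear":[0,0,8],"twist":[0,0,0]},{"linear":[0,0,6],"twist":[0,0,0]}]'; python3 -m inch '[{"linear":[0,0,2],"twist":[0,0,0]},{"linear":[0,0,2],"twist":[0,0,0]},{"linear":[0,0,0],"twist":[0,0,0]},{"linear":[-20,0,0],"twist":[0,0,0]},{"linear":[-25,0,0],"twist":[0,0,0]},{"linear":[-25,15,0],"twist":[0,0,0]},{"linear":[0,20,10],"twist":[0,0,0]},{"linear":[0,15,20],"twist":[0,0,0]},{"linear":[0,0,25],"twist":[0,0,0]},{"linear":[0,0,25],"twist":[0,0,0]}]';python3 -c "
from h import *
goal(0,-.15,.09)
snap('wrist','w18');snap('scene','s18')
"
```

```text
t: 19.68
tool_pos: [0.4775, -0.0933, 0.0667]
eef_rot: [0.503, 0.499, 0.501, -0.497]
contact_force: [-0.0, -0.4, -0.4]
finger_gap: 0.0077
t: 20.52
tool_pos: [0.5294, -0.1757, 0.1401]
eef_rot: [0.504, 0.498, 0.504, -0.495]
contact_force: [-0.6, 0.8, 0.1]
finger_gap: 0.0078
t 20.52 st [ -0.6 -91.2] tipz 118.1 F [-0.6  0.8  0.1] gap 0.0078
lin mm [28.   0.  58.9] twist deg [ 0.5 -0.1 -0.2]
```

View pics/w18.png

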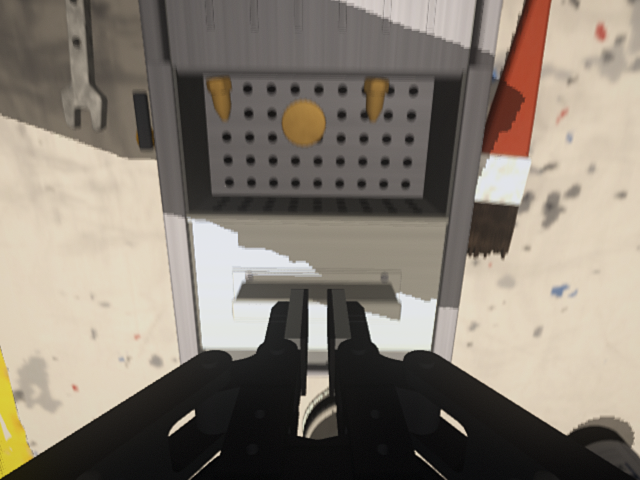

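View pics/s18.png

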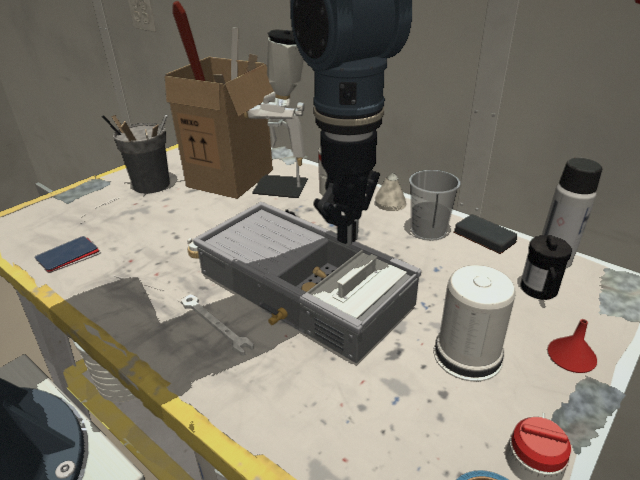

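```bash
python3 -m inch '[{"linear":[0,0,18],"twist":[0.5,0,0]},{"linear":[0,0,18],"twist":[0,0,0]},{"linear":[0,0,16],"twist":[0,0,0]},{"linear":[0,0,0],"twist":[0,0,0]},{"linear":[14,0,0],"twist":[0,0,0]},{"linear":[14,0,0],"twist":[0,0,0]},{"linear":[10,0,0],"twist":[0,0,0]},{"linear":[6,0,0],"twist":[0,0,0]},{"linear":[4,0,0],"twist":[0,0,0]},{"linear":[0,0,0],"twist":[0,0,0]}]'; python3 -c "
from h import *
goal(0,-.145,.064)
snap('scene','s19');crop('s19',260,190,180,150,4.4,'z19');snap('side','sd19');crop('sd19',270,150,130,110,6,'z20')
"
```

```text
t: 21.45
tool_pos: [0.5298, -0.2258, 0.0895]
eef_rot: [0.501, 0.5, 0.502, -0.497]
contact_force: [0.2, -0.8, 0.4]
finger_gap: 0.0081
t 21.45 st [  -0.6 -141.3] tipz 67.5 F [ 0.2 -0.8  0.4] gap 0.0081
lin mm [3.4 0.6 3.7] twist deg [-0.1 -0.2 -0.1]
```

View pics/z19.png

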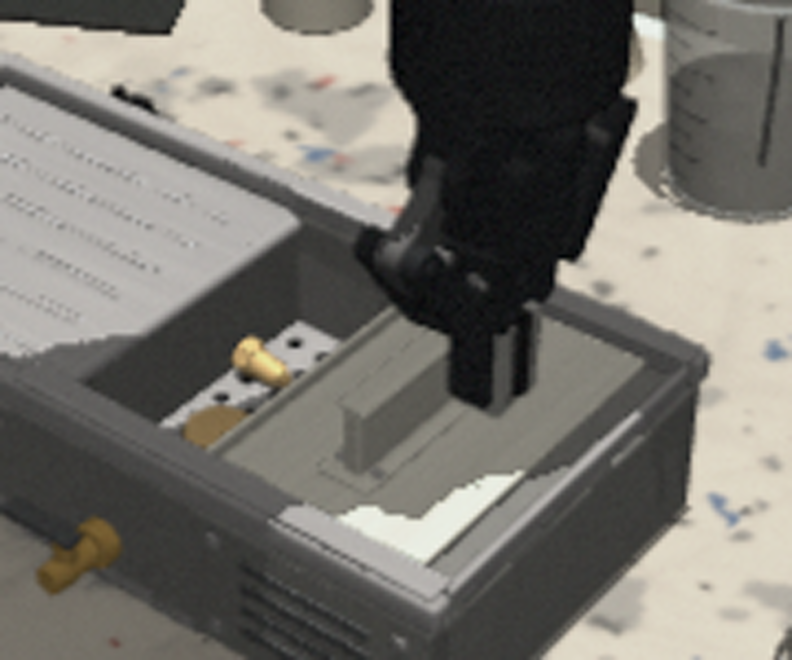

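View pics/z20.png

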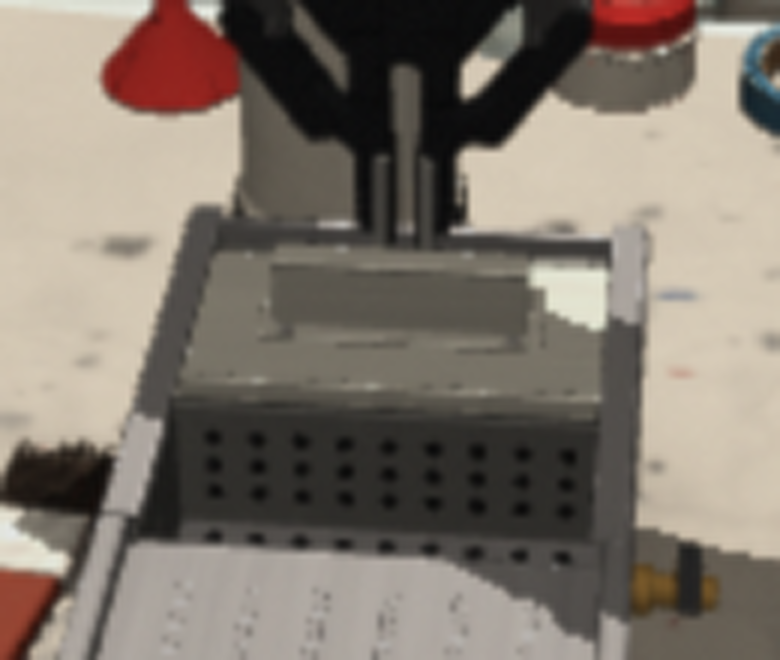

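```bash
python3 -m inch '[{"linear":[4,0,0],"twist":[0,0,0]},{"linear":[0,0,-5],"twist":[0,0,0]},{"linear":[0,0,-8],"twist":[0,0,0]},{"linear":[0,0,-9],"twist":[0,0,0]},{"linear":[0,0,-9],"twist":[0,0,0]},{"linear":[0,0,-9],"twist":[0,0,0]},{"linear":[0,0,-9],"twist":[0,0,0]},{"linear":[0,0,-9],"twist":[0,0,0]},{"linear":[0,0,-9],"twist":[0,0,0]},{"linear":[0,0,-7],"twist":[0,0,0]}]'; python3 -c "
from h import *
goal(0,-.05,.064)
"
```

```text
t: 22.38
tool_pos: [0.5308, -0.1461, 0.0881]
eef_rot: [0.502, 0.501, 0.499, -0.498]
contact_force: [0.6, -2.6, -2.3]
finger_gap: 0.0074
t 22.38 st [  1.  -61.6] tipz 66.1 F [ 0.6 -2.6 -2.3] gap 0.0074
lin mm [  2.1  -1.  -11.6] twist deg [-0.1 -0.  -0.3]
```

```bash
python3 -m inch '[{"linear":[1,-1,-4],"twist":[0,0,0]},{"linear":[0,0,-4],"twist":[0,0,0]},{"linear":[0,0,-3],"twist":[0,0,0]},{"linear":[0,0,-3],"twist":[0,0,0]},{"linear":[0,0,-3],"twist":[0,0,0]},{"linear":[0,0,-3],"twist":[0,0,0]},{"linear":[0,0,-3],"twist":[0,0,0]},{"linear":[0,0,-3],"twist":[0,0,0]},{"linear":[0,0,-3],"twist":[0,0,0]},{"linear":[0,0,-3],"twist":[0,0,0]}]'; python3 -c "
from h import *
goal(0,-.05,.064)
"
```

```text
t: 23.22
tool_pos: [0.5299, -0.1327, 0.088]
eef_rot: [-0.51, -0.493, -0.485, 0.512]
contact_force: [0.1, -25.5, -2.8]
finger_gap: 0.0078
t 23.22 st [  0.1 -48.2] tipz 66.0 F [  0.1 -25.5  -2.8] gap 0.0078
lin mm [ 2.1 -0.1  1.8] twist deg [-0.9  2.5 -0.3]
```

At the stop with about 25 N. Now I'll back off, raise the tool clear, and look.

```bash
python3 -m inch '[{"linear":[0,0,6],"twist":[-0.9,2.5,-0.3]},{"linear":[0,0,8],"twist":[0,0,0]},{"linear":[-15,0,0],"twist":[0,0,0]},{"linear":[-20,0,0],"twist":[0,0,0]},{"linear":[-25,0,0],"twist":[0,0,0]},{"linear":[-25,0,0],"twist":[0,0,0]},{"linear":[-25,0,0],"twist":[0,0,0]},{"linear":[-20,0,0],"twist":[0,0,0]},{"linear":[0,0,0],"twist":[0,0,0]},{"linear":[0,0,0],"twist":[0,0,0]}]'; python3 -c "
from h import *
goal(0,-.05,.064)
d=snap('wrist','w20');snap('scene','s20');snap('side','sd20')
crop('s20',180,195,250,170,3.2,'z21')
"
```

```text
t: 24.05
tool_pos: [0.5279, -0.1483, 0.2223]
eef_rot: [-0.499, -0.499, -0.5, 0.502]
contact_force: [-0.7, 0.8, -0.6]
finger_gap: 0.0074
t 24.05 st [ -2.  -63.8] tipz 200.3 F [-0.7  0.8 -0.6] gap 0.0074
lin mm [136.3   2.4 -13.9] twist deg [-0.4  0.1  0.2]
```

View pics/w20.png

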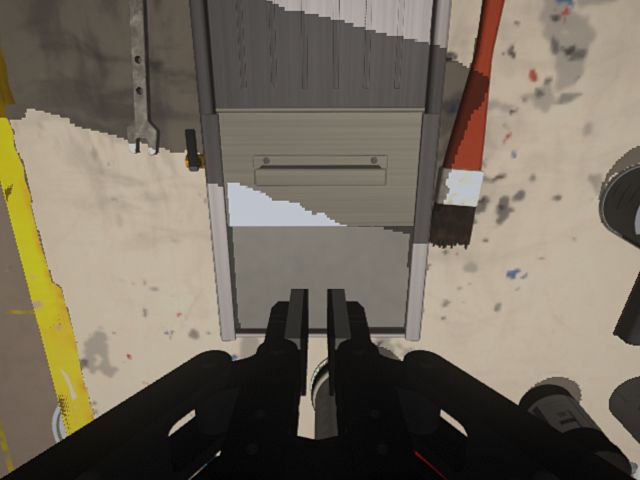

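View pics/z21.png

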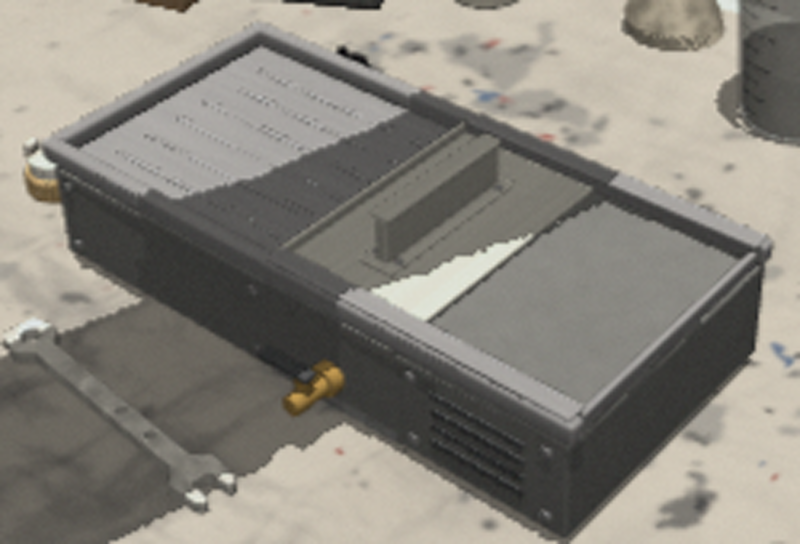

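View pics/sd20.png

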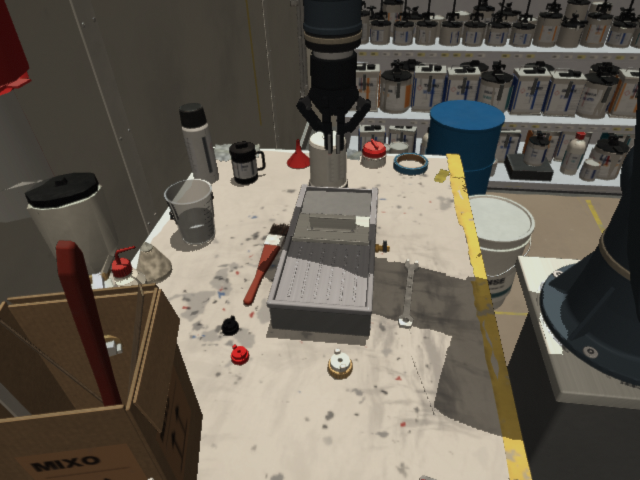

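```bash
python3 -c "
from h import *
d=load('w20'); print([(w2st(ray(d,*q,z))*1e3).round(1) for q,z in [((319,169),.105),((319,109),.081)]])
print(env.job_done())"
```

```text
[array([ -1.7, -28.5]), array([-1.5,  9.9])]
the job is handed in; nothing more can be done
None
```

I've handed the job in. The cover was pushed open, all three parts were swept into the well, and the cover was pushed shut again, in about 24 s of the 54 s allowed. No verdict was reported.

**What I did:** I used the fingertips only. The cover went to its open stop, pressing back with about 26 N. I then swept in the air cap, then the nozzle farther from the robot, then the nearer one. I pushed the cover to its shut stop, again about 25 N, and lifted the gripper clear.

**What the last checks showed:**
- **Parts:** before closing, the wrist picture showed the air cap and both nozzles on the well floor. Afterwards the board was empty.
- **Cover:** its turned-up edge measured at station y ≈ +10 mm, which is where it should be when shut.
- **Other things:** the spanner, brush, gun cup and look-alike caps appear where they were in the first pictures.

**What disagreed:**
- **Fingertip height:** in the pictures the fingertips stood about 25 mm higher than the TCP pose and stated tip distance imply. I set heights from the pictures, with small slow steps down.
- **Cover start position:** the cover now sits about 5 mm further shut than at the start, so it was probably slightly open to begin with.
- **Handle position:** in the last wrist picture the handle's top measured y ≈ −28 mm against a nominal −35 mm. I relied on the firm stop and the edge position instead.

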